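Fetch the valve key from a crowded hook and open the supply valve

ROBOT

A 6-joint arm with a two-finger parallel gripper is mounted at the origin on a cart in front of the work surface, level with it; the furniture and walls round the work are solid. World frame = base frame: x ahead of the robot, y to its left, z up, the work surface at z = 0. Lengths are in m, angles in rad, forces in N, time in s.
With the tool pointing down it reaches from about 0.3 to 0.875 m from the base axis. Payload 6.4 kg.
Tool frame: the origin (TCP) lies on the centre line of the jaws, within the pads' length; the fingertips stand 22 mm ahead of it and the grasp point (between the pads) lies 3 mm ahead of it; z points along the fingers, y is the line along which they close (so a half turn about z gives the same grasp; the last joint's range is limited). The gripper opens to 85 mm and grips with 20 to 120 N. Pads are 22 mm wide; open, the fingers measure 114 mm over their backs; the gripper's body (76 mm by 85 mm) begins 54 mm behind the grasp point. The pads swing forward as they close: fully open they stand 13 mm farther back than shut.
Start: joints at [1.061, 0.181, 1.607, -0, 1.354, -0.206], TCP at [0.172, 0.549, 0.253] pointing down, gripper open.
Joint ranges: [-2.99, 2.99], [-0.89, 2.07], [0.3, 2.58], [-1.14, 4.28], [0, 2.63], [-3.12, 3.12]. Speed limits (rad/s): [2.57, 2.57, 3.01, 3.14, 3.14, 3.14].

INTERFACE

Orientations are given as a unit quaternion [w, x, y, z].
In Python, from bench import ctrl gives the robot as it stands. The module is installed in compiled form; this text tells all that it offers.
- The arm moves only by the tool servo_tool, never from a script. Its argument "commands" is a list of rows, each a list of 3 entries, a list of its own where there are three numbers: the shift along the tool's x, y, z in mm, then the turn about the tool's z in rad, then the finger opening in mm, from 0 to 85.4. In form: [[[dx, dy, dz], turn, jaw], ...]. A call has 1 to 20 rows; each row shifts and turns the commanded pose from where the row before left it, along the tool's axes as they then stand; what a row does not reach is not made up. A row lasts 1/8 s, in which the tool goes at most 62.5 mm and 10.7 degrees, less where a joint would pass 70% of its speed; a pose out of reach is approached as far as the arm can. A call with a gripper value outside its range is refused whole. The fingers move at their own pace and stop on an object; the grip force is fixed at half the most. Time passes only in rows, so rows that do not move let the fingers close. It gives the time, the measured TCP pose, the force, the opening and the grip force at its end, in the units of the state.
- ctrl.get_obs(): the state, without advancing time (a new reading comes with each control period).
- ctrl.camera(name): name is "side" or "top"; returns a dict with "color" (480x640x3 uint8, red, green, blue), "z_map" (480x640 float32, m along the optical axis (not along the pixel's ray), 0 where there is no reading), "fx", "fy", "cx", "cy" (pixels), "R" (3x3) and "t" (3): a world point X has camera coordinates R X + t. Camera axes: x right, y down, z forward; pixel columns grow to the right and rows downward; lengths in m; the calibration is good to about 2 mm. A picture is of the moment at which its call begins.
- ctrl.hand_in(): hands the job in; it is judged then, once.
The state is a dict: "time_s": time; "q": joint angles; "dq": joint speeds; "joint_efforts": joint torques, N m; "eef_pos": TCP position; "eef_rot": TCP orientation; "wrist_force": force on the tool from outside, world axes, zero at the start; "torque": the same for the moment, N m; "opening": opening from 0.0 (shut) to 1.0 (fully open); "grasp_force": force on a finger pad.
Only numpy, scipy, OpenCV 4.12 (cv2) and the standard library are available. Lean on these libraries where they do the work, as an engineer would, in place of code of your own. Each camera call takes 0.05 s, during which the arm holds its last target. There are 200 camera calls.

TASK

Open the supply valve with its loose red-handled key, which hangs at the back of the crowded hook: first take the utensils in front of it off and hang them all on the empty hook. Then push the key onto the valve's flat-sided spindle, turning it slowly until it drops fully home, and turn it anticlockwise (seen from above) to the stop, so that the handle's wide side lies along the pipe. Let go, leave the key standing on the valve, and leave the other things on the worktop where they are.

Things in the scene. Friction and masses are not known exactly. Their poses are not given: they have to be found in the camera images.
- hook_1: The crowded hook: fixed steel stand with a flat bar 14 mm wide, 6 mm thick that runs out along the body's -x, towards the robot. Origin on the worktop below the bar's root; z up. The bar's top is 215 mm above the origin; its end, at x = -200 mm, is turned up 10 mm above the bar's top. Upright at x = 0 to 8 mm, 235 mm high; foot plate 10 mm high. Things hang 42 or 84 mm apart.
- hook_2: The empty spare hook, a stand of the same make, sizes and axes as hook_1.
- valve_key: Red-handled valve key, 0.25 kg, rearmost on hook_1. Origin: centre of its socket's mouth; z up. Bore 14.6 (x) by 22.6 mm (y), 26 deep, in a 32 by 40 mm socket. Handle 16 mm thick (x): closed loop 60 mm wide (y), opening 40 wide, from z = 81 to 115 mm (this edge rests on the bar); frame to 125, straight neck 28 wide (y) to the top at 169. Grip the neck from above, along y, at z = 150.
- skimmer: Utensil with black handle and a round perforated steel disc 68 mm across, 0.13 kg. Handle and axes as the valve_key's; origin at its lowest point in the middle, 130 mm below the loop's upper inner edge (neck grip 165 mm above the origin). Hangs in front of the key on hook_1; two or three of the three utensils are present.
- grater: Utensil with blue handle and a grater plate 60 mm wide, 0.13 kg. Handle and axes as the valve_key's; origin at its lowest point in the middle, 130 mm below the loop's upper inner edge (neck grip 165 mm above the origin). Hangs in front of the key on hook_1; two or three of the three utensils are present.
- turner: Utensil with wooden handle and a slotted steel blade 46 mm wide, 0.13 kg. Handle and axes as the valve_key's; origin at its lowest point in the middle, 130 mm below the loop's upper inner edge (neck grip 165 mm above the origin). Hangs in front of the key on hook_1; two or three of the three utensils are present.
- valve_block: Loose heavy (3 kg) grey base plate 120 (x) by 140 (y) by 12 mm carrying a brass valve with a pipe (28 mm diameter, yellow caps) along the body's y. Origin under its centre, on the worktop; the spindle stands upright on the origin.
- collar (a point): Centre of the round collar (34 mm) at the foot of the spindle, 60 mm above the worktop: the key is home when its mouth rests here. Same axes as valve_block (does not turn). Spindle above it: section 20 by 12 mm with cut corners up to 18 mm, then a lead tip 14 by 7 mm up to 23 mm. The key fits only with its y along the spindle's long side, either way round, within about 0.1 rad.
- spindle_tip (a point): Top of the spindle, 83 mm above the worktop (axes do not turn). Its long side stands somewhere between straight across the pipe (closed stop) and 0.6 rad anticlockwise (seen from above) of that: look, or feel for it by turning the key under light pressure. Open stop: long side along the pipe. It resists with about 0.2 N m and stays where it is left.
- pick_box: Green upright box, 30 by 52 by 75 mm; a bystander, to be left alone. Origin under its centre.
- chili_oil_jar: Glass jar with a green lid, 66 mm wide, 84 mm tall; a bystander, to be left alone. Origin under its centre.
- pepper_shaker: Steel shaker, 58 mm across, 95 mm tall; a bystander, to be left alone. Origin under its centre.
There are look-alikes about, which are no part of the job. Of the things that look like the turner, the smaller one is meant. Of the things shaped like the grater, the blue one is meant.

How it is judged:
By the outcome, as a careful person would: the job done as asked, in the order asked, and still so for the second after the job is handed in, with the robot touching nothing.
Of skimmer, grater, turner only 2 to 3 are there at a start; the rules pass over those that are not, and their reading is None.
At some moment in a run one of valve_block may be knocked a few centimetres aside while the robot is not near it.
Once in a run the grip may slacken for a moment while it holds something.
It also fails if it takes over 210 s, if anything falls off the work surface, if the arm or the gripper's body presses on something with over 40 N, if the wrist force passes 120 N, or if a joint passes its speed limit or range.

## Working session

There is one attempt and no reset: what is moved stays moved. The work goes in short steps, Python scripts to look and compute and a tool call to move; the robot and the scene stay as the last step left them, time stands still between calls to the robot, and variables do not carry over. Pictures are saved under pics/ and viewed, at most 17 in all, crops included, and the job is handed in when it is done.

Besides the shell and the picture viewer there is one more tool, called after ">>>" as name(argument=value, ...) on one line, values as JSON. servo_tool: Moves the arm, as the interface text tells. Its arguments: {"type":"object","properties":{"commands":{"type":"array"}},"required":["commands"]}

```bash
mkdir -p pics; cat > h.py <<'E'
import numpy as np, cv2
from bench import ctrl
def cam(n):
    c=ctrl.camera(n); z=c["z_map"]; v,u=np.mgrid[0:480,0:640]
    P=np.stack([(u-c["cx"])/c["fx"]*z,(v-c["cy"])/c["fy"]*z,z],-1)
    W=(P-c["t"])@c["R"]; W[z==0]=np.nan
    c["W"]=W; return c
def save(c,name,crop=None,s=1):
    im=c["color"][:,:,::-1]
    if crop: a,b,d,e=crop; im=im[b:e,a:d]
    cv2.imwrite("pics/"+name,cv2.resize(np.ascontiguousarray(im),None,fx=s,fy=s,interpolation=cv2.INTER_CUBIC))
E
python3 - <<'E'
from h import *
for n in("side","top"):
    c=cam(n); save(c,n+"0.png"); np.savez(n+"0.npz",**c); print(n,c["fx"],-c["R"].T@c["t"],c["R"].round(2).tolist())
o=ctrl.get_obs();print(o)
E
```

```text
side 438.62179772772646 [1.10432063 0.93000178 0.75394214] [[-0.85, 0.53, -0.02], [0.3, 0.44, -0.84], [-0.44, -0.72, -0.53]]
top 505.54351685014757 [0.28986109 0.05591105 1.48327915] [[0.02, -1.0, 0.0], [-0.99, -0.02, -0.17], [0.17, -0.0, -0.99]]
{'time_s': 0.1, 'q': array([ 1.06069429e+00,  1.81475059e-01,  1.60792277e+00, -2.06259039e-05,
        1.35381695e+00, -2.06326925e-01]), 'dq': array([-0.00174671, -0.00192939, -0.00181949, -0.0007906 ,  0.00074081,
        0.00084098]), 'joint_efforts': array([ 4.05742639e-04, -4.45867217e+01, -3.52240312e+01, -2.08290785e-04,
        3.89017267e-03, -2.31869171e-05]), 'eef_pos': array([0.17176312, 0.54824751, 0.25246241]), 'eef_rot': array([-2.74932156e-04,  1.51301971e-01,  9.88487256e-01, -7.63114639e-04]), 'wrist_force': array([ 0.01784438, -0.29488852,  0.27545276]), 'torque': array([-0.02242948,  0.00740203, -0.02436334]), 'grasp_force': 0.0, 'opening': 0.9992718391359504}
```

View pics/side0.png

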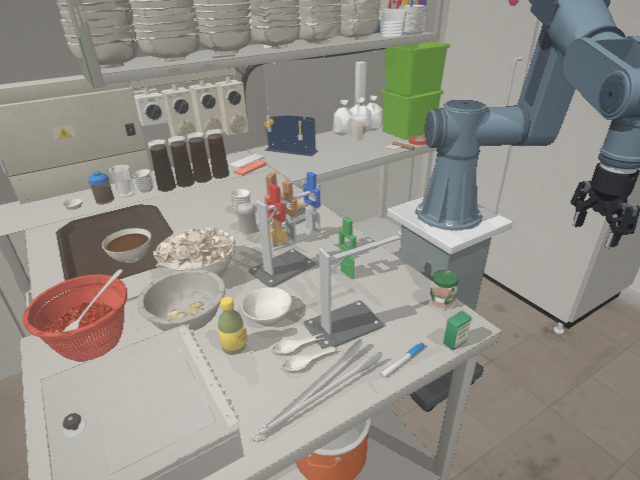

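View pics/top0.png

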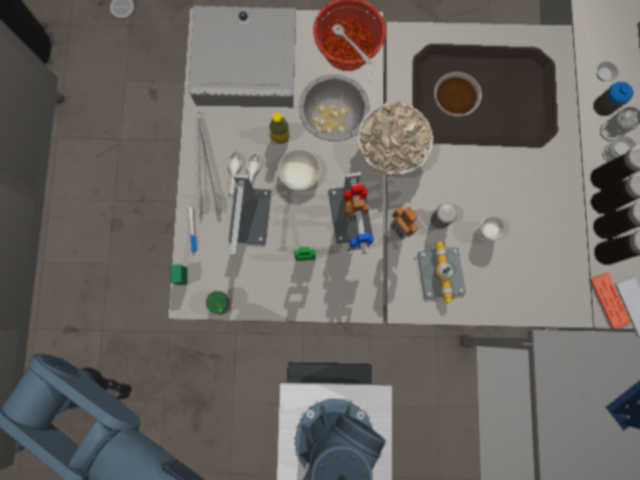

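The side view shows the crowded hook's upright at about (265,240), with the red key at (276,200), a wooden-handled utensil at about (288,195) and the blue one at (312,190). The empty hook stands at (325,290). In the top view the key is at (357,190), the turner at (357,208), the blue grater at (361,240) and the valve at (442,272). The wooden thing at (405,222) and the green one at (305,254) are look-alikes.

```bash
python3 - <<'E'
from h import *
T=dict(np.load("top0.npz"));S=dict(np.load("side0.npz"))
save(T,"a.png",(330,160,490,310),5); save(S,"b.png",(225,150,385,270),5)
def fit(m,W,lbl):
    P=W[m]; P=P[~np.isnan(P[:,0])]
    if len(P)<8: print(lbl,len(P));return
    c=np.median(P,0); 
    Q=P[np.linalg.norm(P-c,axis=1)<.2]
    e,V=np.linalg.eigh(np.cov((Q-Q.mean(0))[:,:2].T)); 
    print(lbl,len(Q),Q.mean(0).round(4),"min",Q.min(0).round(3),"max",Q.max(0).round(3),"ang",np.arctan2(V[1,1],V[0,1]).round(3),np.sqrt(e).round(4))
for n,C in(("top",T),("side",S)):
    W=C["W"]; hsv=cv2.cvtColor(C["color"],cv2.COLOR_RGB2HSV).astype(int);H,Sa,V=hsv[...,0],hsv[...,1],hsv[...,2]
    box=(W[...,0]>.25)&(W[...,0]<.9)&(W[...,1]>-.4)&(W[...,1]<.45)&(W[...,2]>.03)
    for z0,z1 in((.2,.26),(.26,.275),(.275,.32)):
        b=box&(W[...,2]>z0)&(W[...,2]<z1)&(W[...,1]<.1)
        print(z0)
        fit(b&((H<4)|(H>175))&(Sa>170),W,n+" red")
        fit(b&(H>105)&(H<125)&(Sa>130),W,n+" blue")
        fit(b&(H>5)&(H<16)&(Sa>110),W,n+" wood")
    fit(box&(H>18)&(H<30)&(Sa>130)&(W[...,1]<-.1)&(W[...,2]<.1),W,n+" yellow")
    # stand tops (upright at z .235) & bars
    for y0,y1 in((-.15,.1),(.1,.35)):
        g=box&(Sa<60)&(W[...,1]>y0)&(W[...,1]<y1)
        fit(g&(abs(W[...,2]-.235)<.005),W,n+" upr")
        fit(g&(abs(W[...,2]-.215)<.005),W,n+" bar")
E
```

```text
0.2
top red 116 [ 0.6485 -0.0353  0.229 ] min [ 0.64  -0.065  0.202] max [ 0.664 -0.01   0.259] ang 1.733 [0.0043 0.0182]
top blue 106 [ 0.5252 -0.0486  0.228 ] min [ 0.516 -0.081  0.2  ] max [ 0.54  -0.024  0.26 ] ang 1.723 [0.0046 0.0187]
top wood 255 [ 0.5986 -0.1158  0.2301] min [ 0.577 -0.19   0.2  ] max [ 0.622 -0.013  0.26 ] ang 1.462 [0.0073 0.0683]
0.26
top red 60 [ 0.6504 -0.038   0.2682] min [ 0.642 -0.053  0.261] max [ 0.658 -0.025  0.275] ang 1.78 [0.0038 0.008 ]
top blue 68 [ 0.5277 -0.0547  0.2683] min [ 0.519 -0.069  0.262] max [ 0.536 -0.041  0.274] ang 1.768 [0.0042 0.008 ]
top wood 73 [ 0.6108 -0.042   0.2676] min [ 0.602 -0.056  0.26 ] max [ 0.62  -0.028  0.273] ang 1.714 [0.0046 0.0082]
0.275
top red 1
top blue 1
top wood 0
top yellow 277 [ 0.4731 -0.303   0.0414] min [ 0.39  -0.328  0.03 ] max [ 0.562 -0.281  0.053] ang -3.01 [0.0083 0.0532]
top upr 49 [ 0.6967 -0.0306  0.2348] min [ 0.69  -0.048  0.231] max [ 0.702 -0.012  0.239] ang 1.72 [0.0026 0.011 ]
top bar 225 [ 0.5916 -0.0465  0.215 ] min [ 0.496 -0.068  0.21 ] max [ 0.696 -0.01   0.22 ] ang -2.972 [0.00
[... 440 characters left out ...]
 -0.044  0.257] ang 1.044 [0.0144 0.0383]
0.26
side red 0
side blue 30 [ 0.5325 -0.0502  0.2651] min [ 0.524 -0.062  0.261] max [ 0.54  -0.041  0.269] ang 1.881 [0.0045 0.0066]
side wood 1
0.275
side red 0
side blue 0
side wood 0
side yellow 0
side upr 29 [ 0.696  -0.0277  0.232 ] min [ 0.621 -0.055  0.23 ] max [ 0.705 -0.009  0.235] ang -2.592 [0.0111 0.0159]
side bar 158 [ 0.6145 -0.0397  0.2133] min [ 0.498 -0.068  0.21 ] max [ 0.706 -0.008  0.22 ] ang -2.976 [0.0082 0.0693]
side upr 41 [0.688  0.2625 0.2324] min [0.682 0.24  0.231] max [0.693 0.281 0.234] ang 1.495 [0.0023 0.012 ]
side bar 380 [0.593  0.2687 0.2129] min [0.483 0.243 0.21 ] max [0.693 0.284 0.22 ] ang 3.09 [0.0062 0.0636]
```

View pics/a.png

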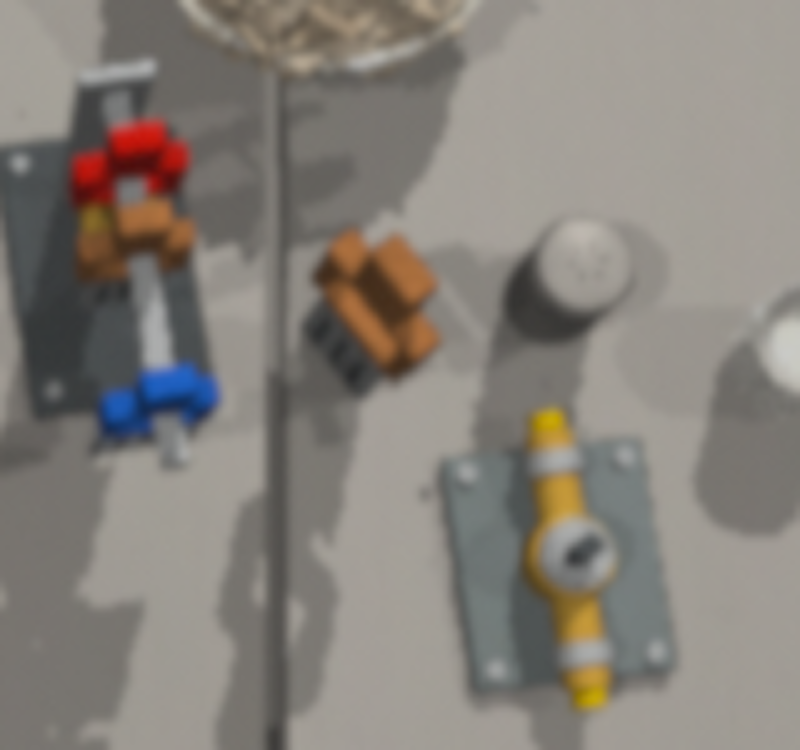

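View pics/b.png

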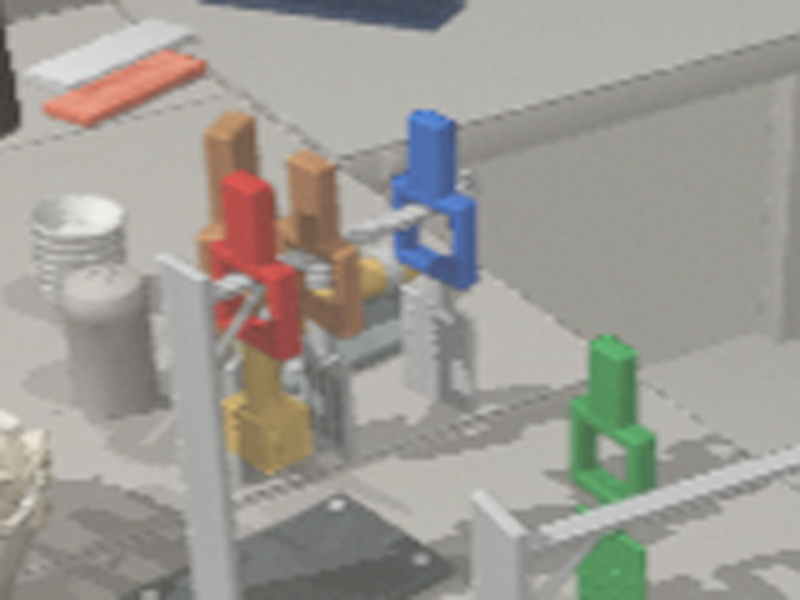

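The crop shows the spindle's long side at about (565,560)–(605,540), roughly 0.3 rad anticlockwise of across the pipe. The hook carries the key, the turner and the grater, and there is no skimmer. Next I'll refine the measurements.

```bash
cat >> h.py <<'E'
def state():
    o=ctrl.get_obs(); w,x,y,z=o["eef_rot"]
    X=np.array([1-2*(y*y+z*z),2*(x*y+w*z)]); return o,o["eef_pos"],np.arctan2(X[1],X[0])
def plan(*tg):
    """targets (x,y,z,phi); phi=dir of tool x; prints tool-axes deltas (mm, rad), translate using phi before turn, then turn"""
    o,p,f=state(); print("now",p.round(4),"phi",round(f,3),"t",o["time_s"],"F",o["wrist_force"].round(1),"open",round(o["opening"]*85.4,1),"q6",o["q"][5].round(2))
    for x,y,z,g in tg:
        d=(np.array([x,y,z])-p)*1000
        print("dx %.1f dy %.1f dz %.1f turn %.3f"%(d[0]*np.cos(f)+d[1]*np.sin(f),d[0]*np.sin(f)-d[1]*np.cos(f),-d[2],-((g-f+np.pi)%(2*np.pi)-np.pi)))
        p,f=np.array([x,y,z]),g
E
cat > meas.py <<'E'
from h import *
def rect(P): 
    (c,s,a)=cv2.minAreaRect((P[:,:2]*1000).astype(np.float32)); return np.round(c,1),np.round(s,1),round(a,1)
def run(T,S):
  for n,C in(("top",T),("side",S)):
    W=C["W"]; hsv=cv2.cvtColor(C["color"],cv2.COLOR_RGB2HSV).astype(int);H,Sa,V=hsv[...,0],hsv[...,1],hsv[...,2]
    x,y,z=W[...,0],W[...,1],W[...,2]
    def show(l,m):
        if m.sum()>6: print(n,l,m.sum(),rect(W[m]),"z",np.percentile(z[m],[5,50,98]).round(4))
    b=(x>.3)&(x<.75)&(y<.1)&(y>-.12)&(z>.266)
    show("red",b&((H<4)|(H>175))&(Sa>150)); show("blue",b&(H>105)&(H<125)&(Sa>130)); show("wood",b&(H>5)&(H<18)&(Sa>100))
    k=(x>.3)&(x<.75)&(Sa<60)
    for y0,y1 in((-.15,.1),(.15,.35)):
        m=k&(y>y0)&(y<y1)&(abs(z-.215)<.005)&(x<.67)
        Q=W[m]; A=np.polyfit(Q[:,0],Q[:,1],1); r=Q[:,1]-np.polyval(A,Q[:,0]); A=np.polyfit(Q[abs(r)<.008,0],Q[abs(r)<.008,1],1)
        print(n,"bar y at .5/.6/.69",np.polyval(A,[.5,.6,.69]).round(4),"yaw",np.arctan(A[0]).round(3),"xmin",Q[:,0].min().round(3))
        show("upright",k&(y>y0)&(y<y1)&(abs(z-.235)<.004)&(x>.67))
    v=(x>.33)&(x<.6)&(y<-.2)&(y>-.45)
    show("pipe",v&(z>.025)&(z<.056)&(Sa>110)&(H>15)&(H<32)); show("plate",v&(z>.007)&(z<.018)); show("tip",v&(z>.076)&(z<.09)); show("collar",v&(abs(z-.06)<.004))
    gr=(H>40)&(H<90)&(Sa>90)&(y>.02)&(y<.2)&(x>.35)&(x<.7)&(z>.02); show("green",gr)
if __name__=="__main__":
    run(dict(np.load("top0.npz")),dict(np.load("side0.npz")))
    plan((.527,-.055,.42,.155))
E
python3 meas.py
```

```text
top red 52 (array([652. , -37.5]), array([14.5, 26.1]), 13.3) z [0.2667 0.2694 0.2748]
top blue 58 (array([528.4, -55.3]), array([13.7, 26.1]), 12.5) z [0.2666 0.2692 0.2743]
top wood 57 (array([611.6, -42. ]), array([15.4, 27. ]), 13.9) z [0.2664 0.2686 0.2728]
top bar y at .5/.6/.69 [-0.0616 -0.0455 -0.031 ] yaw 0.16 xmin 0.496
top upright 47 (array([697. , -29.5]), array([ 9.1, 36.7]), 9.4) z [0.2317 0.2349 0.2389]
top bar y at .5/.6/.69 [0.2715 0.265  0.2593] yaw -0.064 xmin 0.483
top upright 47 (array([685.5, 258.9]), array([38.8,  8.9]), 83.5) z [0.2319 0.235  0.2379]
top pipe 324 (array([ 475.2, -299.9]), array([172.5,  37.6]), 8.4) z [0.0325 0.0414 0.0502]
top plate 1335 (array([ 466.3, -324.6]), array([248.7, 264.7]), 89.9) z [0.0075 0.0118 0.0175]
top tip 28 (array([ 519.9, -371.8]), array([ 11.4, 176.8]), 33.6) z [0.0769 0.0807 0.0863]
top collar 161 (array([ 531.7, -369.1]), array([ 39.9, 209.3]), 41.0) z [0.0564 0.0592 0.0635]
top green 214 (array([505.9,  93.5]), array([14.1, 54.1]), 4.0) z [0.0362 0.1391 0.1879]
side red 14 (array([655. , -34.7]), array([12.1, 18. ]), 
[... 324 characters left out ...]
y([ 9.5, 38.1]), 11.4) z [0.2311 0.232  0.2343]
side bar y at .5/.6/.69 [0.2747 0.2678 0.2615] yaw -0.069 xmin 0.483
side upright 39 (array([688. , 260.4]), array([41.4,  7.7]), 84.8) z [0.2311 0.2323 0.2344]
side pipe 9 (array([ 458.3, -300.5]), array([60.3, 14.9]), 14.0) z [0.0326 0.0404 0.0423]
side plate 110 (array([ 472.1, -272.1]), array([150.1,  58.8]), 17.2) z [0.0074 0.0094 0.0149]
side collar 30 (array([ 545.2, -364.3]), array([ 43.6, 196.3]), 32.5) z [0.0563 0.0588 0.0635]
side green 422 (array([510.4,  97.5]), array([17.9, 58.8]), 3.0) z [0.0264 0.1262 0.182 ]
now [0.1718 0.5482 0.2525] phi 2.838 t 0.1 F [ 0.  -0.3  0.3] open 85.3 q6 -0.21
dx -519.4 dy -469.4 dz -167.5 turn 2.683
```

>>> servo_tool(commands=[[[0, 0, -40], 0, 85], [[0, 0, -42], 0, 85], [[0, 0, -42], 0, 85], [[0, 0, -43], 0, 85], [[-20, -18, 0], 0, 85], [[-33, -30, 0], 0, 85], [[-36, -33, 0], 0, 85], [[-36, -33, 0], 0, 85], [[-36, -33, 0], 0, 85], [[-36, -33, 0], 0, 85], [[-36, -33, 0], 0, 85], [[-36, -33, 0], 0, 85], [[-36, -33, 0], 0, 85], [[-36, -33, 0], 0, 85], [[-36, -32, 0], 0, 85], [[-36, -32, 0], 0, 85], [[-35, -30, 0], 0, 85], [[-34, -30, 0], 0, 85], [[-30, -26, 0], 0, 85], [[-20, -18, 0], 0, 85]])

```text
time_s: 2.6
eef_pos: [0.5365, -0.0702, 0.4194]
eef_rot: [-0.001, 0.152, 0.988, 0.0]
wrist_force: [-0.1, 0.4, -0.2]
opening: 0.997
grasp_force: 0.0
```

>>> servo_tool(commands=[[[0, 0, 0], 0.15, 85], [[0, 0, 0], 0.17, 85], [[0, 0, 0], 0.17, 85], [[0, 0, 0], 0.17, 85], [[0, 0, 0], 0.17, 85], [[0, 0, 0], 0.17, 85], [[0, 0, 0], 0.17, 85], [[0, 0, 0], 0.17, 85], [[0, 0, 0], 0.17, 85], [[0, 0, 0], 0.17, 85], [[0, 0, 0], 0.17, 85], [[0, 0, 0], 0.17, 85], [[0, 0, 0], 0.17, 85], [[0, 0, 0], 0.17, 85], [[0, 0, 0], 0.17, 85], [[0, 0, 0], 0.15, 85], [[0, 0, 0], 0, 85], [[0, 0, 0], 0, 85]])

```text
time_s: 4.85
eef_pos: [0.536, -0.0684, 0.42]
eef_rot: [-0.0, 0.997, 0.08, -0.0]
wrist_force: [0.3, -0.6, -0.6]
opening: 0.997
grasp_force: 0.0
```

```bash
python3 -c "
from h import *
plan((.530,-.055,.30,.165),(.530,-.055,.253,.165))"
```

```text
now [ 0.536  -0.0684  0.42  ] phi 0.161 t 4.85 F [ 0.3 -0.6 -0.6] open 85.1 q6 1.06
dx -3.8 dy -14.2 dz 120.0 turn -0.004
dx 0.0 dy 0.0 dz 47.0 turn -0.000
```

>>> servo_tool(commands=[[[-2, -7, 20], 0, 85], [[-2, -7, 35], 0, 85], [[0, 0, 35], 0, 85], [[0, 0, 30], 0, 85], [[0, 0, 20], 0, 85], [[0, 0, 15], 0, 85], [[0, 0, 12], 0, 85], [[0, 0, 0], 0, 60], [[0, 0, 0], 0, 45], [[0, 0, 0], 0, 30], [[0, 0, 0], 0, 10], [[0, 0, 0], 0, 10], [[0, 0, 0], 0, 10], [[0, 0, 0], 0, 10], [[0, 0, -6], 0, 10], [[0, 0, -6], 0, 10], [[0, 0, -5], 0, 10], [[0, 0, 0], 0, 10]])

```text
time_s: 7.1
eef_pos: [0.5301, -0.0554, 0.2708]
eef_rot: [0.0, 0.997, 0.079, 0.0]
wrist_force: [0.1, -0.2, -2.1]
opening: 0.319
grasp_force: 59.0
```

```bash
python3 -c "
from h import *
plan((.530,-.055,.27,.165)); c=cam('side'); save(c,'c.png',(225,120,385,240),5)"
```

```text
now [ 0.5301 -0.0554  0.2708] phi 0.158 t 7.1 F [ 0.1 -0.2 -2.1] open 27.3 q6 1.09
dx -0.0 dy -0.4 dz 0.8 turn -0.007
```

View pics/c.png

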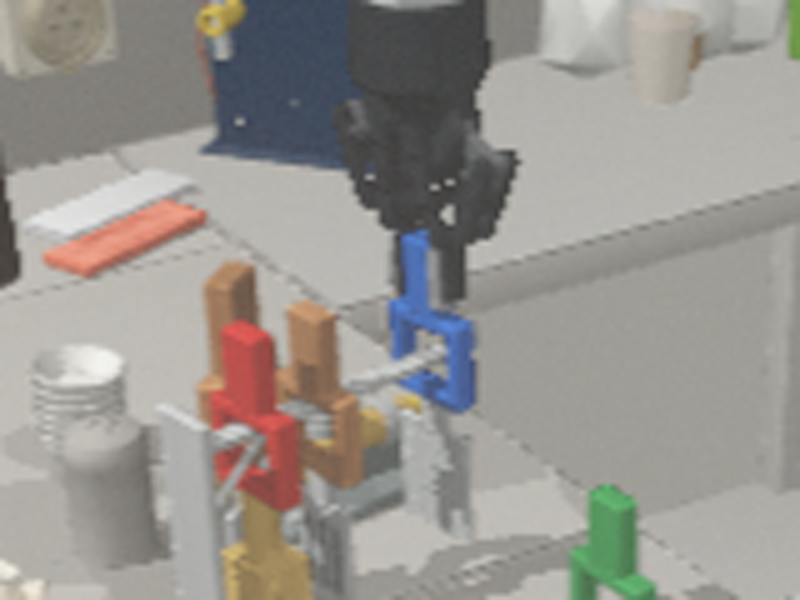

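The picture shows the grater held by its neck at about (420,260), lifted just clear of the bar with the loop still round it.

>>> servo_tool(commands=[[[-6, 0, 0], 0, 10], [[-12, 0, 0], 0, 10], [[-16, 0, 0], 0, 10], [[-16, 0, 0], 0, 10], [[-16, 0, 0], 0, 10], [[-12, 0, 0], 0, 10], [[-6, 0, 0], 0, 10], [[0, 0, -20], 0, 10], [[0, 0, -35], 0, 10], [[0, 0, -40], 0, 10], [[0, 0, -40], 0, 10], [[0, 0, -35], 0, 10], [[0, 0, -20], 0, 10], [[0, 0, 0], 0.113, 10], [[0, 0, 0], 0.113, 10], [[0, 0, 0], 0, 10]])

```text
time_s: 9.15
eef_pos: [0.447, -0.0685, 0.4603]
eef_rot: [0.0, 0.999, -0.034, 0.0]
wrist_force: [0.1, 0.3, -0.7]
opening: 0.322
grasp_force: 59.2
```

```bash
python3 -c "
from h import *
plan((.433,.278,.461,-.068),(.433,.278,.271,-.068),(.628,.2645,.271,-.068))"
```

```text
now [ 0.447  -0.0685  0.4603] phi -0.067 t 9.15 F [ 0.1  0.3 -0.7] open 27.5 q6 1.22
dx -37.2 dy -344.8 dz -0.7 turn 0.001
dx 0.0 dy -0.0 dz 190.0 turn -0.000
dx 195.5 dy 0.2 dz -0.0 turn -0.000
```

>>> servo_tool(commands=[[[-2, -15, 0], 0, 10], [[-3, -30, 0], 0, 10], [[-4, -40, 0], 0, 10], [[-4, -40, 0], 0, 10], [[-4, -40, 0], 0, 10], [[-4, -40, 0], 0, 10], [[-4, -40, 0], 0, 10], [[-4, -40, 0], 0, 10], [[-4, -30, 0], 0, 10], [[-2, -20, 0], 0, 10], [[-2, -10, 0], 0, 10], [[0, 0, 15], 0, 10], [[0, 0, 30], 0, 10], [[0, 0, 35], 0, 10], [[0, 0, 35], 0, 10], [[0, 0, 30], 0, 10], [[0, 0, 25], 0, 10], [[0, 0, 13], 0, 10], [[0, 0, 7], 0, 10], [[0, 0, 0], 0, 10]])

```text
time_s: 11.65
eef_pos: [0.4337, 0.2781, 0.2704]
eef_rot: [0.0, 0.999, -0.034, 0.0]
wrist_force: [-0.3, -0.2, -0.7]
opening: 0.32
grasp_force: 62.0
```

```bash
python3 -c "
from h import *
plan((.628,.2645,.271,-.068)); c=cam('side'); save(c,'d.png',(280,180,440,300),5)"
```

```text
now [0.4337 0.2781 0.2704] phi -0.068 t 11.65 F [-0.3 -0.2 -0.7] open 27.3 q6 1.98
dx 194.8 dy 0.2 dz -0.6 turn -0.000
```

View pics/d.png

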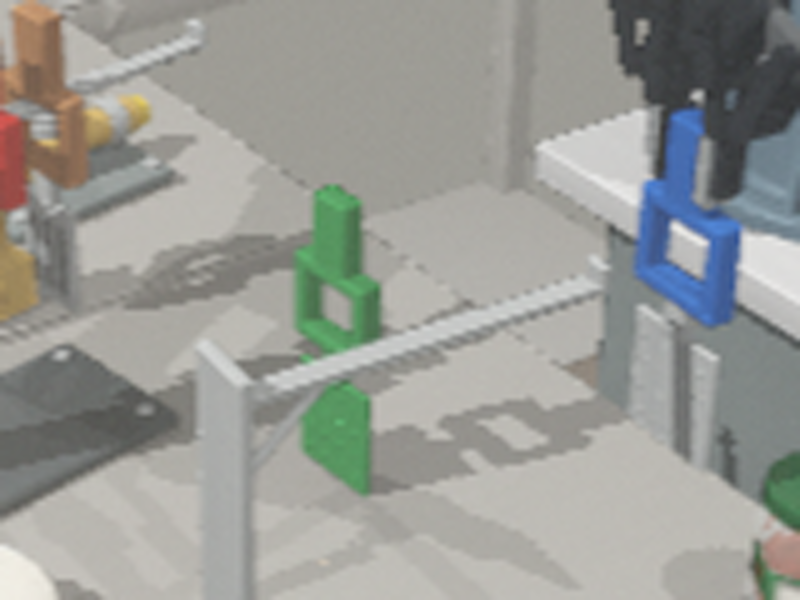

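The grater stands lined up in front of the empty hook's end, its loop opening at about (690,250) against the bar end at (600,275).

>>> servo_tool(commands=[[[6, 0, 0], 0, 10], [[12, 0, 0], 0, 10], [[15, 0, 0], 0, 10], [[15, 0, 0], 0, 10], [[15, 0, 0], 0, 10], [[15, 0, 0], 0, 10], [[15, 0, 0], 0, 10], [[15, 0, 0], 0, 10], [[15, 0, 0], 0, 10], [[15, 0, 0], 0, 10], [[15, 0, 0], 0, 10], [[12, 0, 0], 0, 10], [[10, 0, 0], 0, 10], [[0, 0, 6], 0, 10], [[0, 0, 6], 0, 10], [[0, 0, 4], 0, 10], [[0, 0, 2], 0, 10], [[0, 0, 0], 0, 10]])

```text
time_s: 13.95
eef_pos: [0.6078, 0.2665, 0.2542]
eef_rot: [-0.0, 0.999, -0.034, 0.0]
wrist_force: [-5.4, -1.1, 7.2]
opening: 0.319
grasp_force: 62.8
```

```bash
python3 -c "
from h import *
plan(); c=cam('side'); save(c,'e.png',(280,180,440,300),5)"
```

```text
now [0.6078 0.2665 0.2542] phi -0.068 t 13.95 F [-5.4 -1.1  7.2] open 27.2 q6 1.87
```

View pics/e.png

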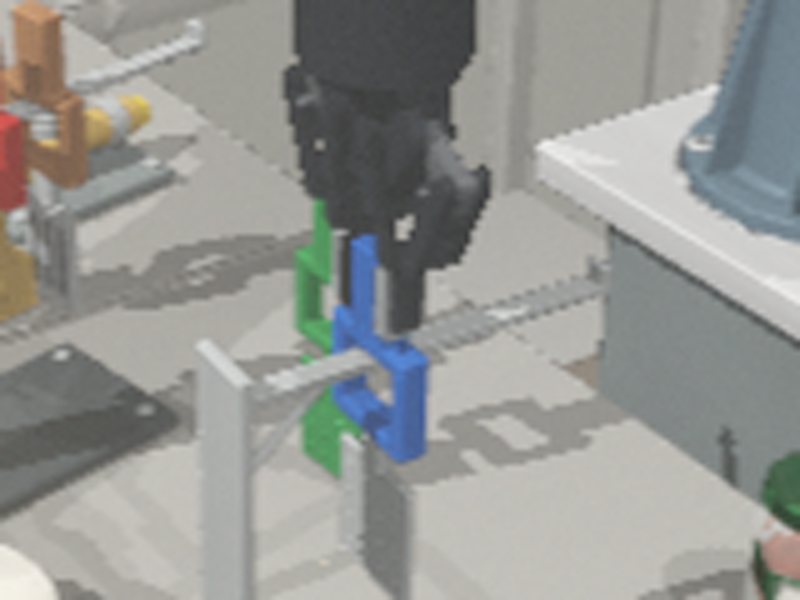

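The grater hangs on the spare hook's bar with its loop round it, at about (380,370). I'll release it.

>>> servo_tool(commands=[[[0, 0, 0], 0, 40], [[0, 0, 0], 0, 60], [[0, 0, 0], 0, 85], [[0, 0, 0], 0, 85], [[0, 0, 0], 0, 85], [[0, 0, -10], 0, 85], [[0, 0, -25], 0, 85], [[0, 0, -35], 0, 85], [[0, 0, -35], 0, 85], [[0, 0, -10], 0, 85], [[0, 0, 0], -0.115, 85], [[0, 0, 0], -0.113, 85], [[0, 0, 0], 0, 85]])

```text
time_s: 15.62
eef_pos: [0.6078, 0.2663, 0.3662]
eef_rot: [0.0, 0.997, 0.079, -0.001]
wrist_force: [0.4, 0.4, 0.5]
opening: 0.993
grasp_force: 0.0
```

```bash
python3 -c "
from h import *
import meas
plan((.612,-.042,.369,.16),(.612,-.042,.253,.16)); T=cam('top'); S=cam('side'); meas.run(T,S)"
```

```text
now [0.6078 0.2663 0.3662] phi 0.159 t 15.625 F [0.4 0.4 0.5] open 84.8 q6 1.65
dx -44.6 dy 305.0 dz -2.8 turn -0.001
dx 0.0 dy 0.0 dz 116.0 turn -0.000
top red 55 (array([652.4, -38.6]), array([15.8, 26.7]), 19.8) z [0.2666 0.2692 0.2729]
top wood 59 (array([611.7, -41.7]), array([15. , 27.8]), 9.5) z [0.2664 0.269  0.2724]
top bar y at .5/.6/.69 [-0.0618 -0.0454 -0.0306] yaw 0.163 xmin 0.495
top upright 46 (array([696.3, -29.4]), array([ 9.4, 36.8]), 7.1) z [0.2314 0.2342 0.2378]Traceback (most recent call last):
  File "<string>", line 4, in <module>
    plan((.612,-.042,.369,.16),(.612,-.042,.253,.16)); T=cam('top'); S=cam('side'); meas.run(T,S)
                                                                                    ~~~~~~~~^^^^^
  File "meas.py", line 15, in run
    Q=W[m]; A=np.polyfit(Q[:,0],Q[:,1],1); r=Q[:,1]-np.polyval(A,Q[:,0]); A=np.polyfit(Q[abs(r)<.008,0],Q[abs(r)<.008,1],1)
              ~~~~~~~~~~^^^^^^^^^^^^^^^^^
    raise TypeError("expected non-empty vector for x")
TypeError: expected non-empty vector for x
```

>>> servo_tool(commands=[[[-2, 15, 0], 0, 85], [[-4, 28, 0], 0, 85], [[-5, 35, 0], 0, 85], [[-5, 38, 0], 0, 85], [[-6, 40, 0], 0, 85], [[-6, 40, 0], 0, 85], [[-5, 38, 0], 0, 85], [[-5, 33, 0], 0, 85], [[-4, 24, 0], 0, 85], [[-2, 14, 0], 0, 85], [[0, 0, 0], 0, 85], [[0, 0, 15], 0, 85], [[0, 0, 30], 0, 85], [[0, 0, 20], 0, 85], [[0, 0, 0], 0, 85]])

```text
time_s: 17.6
eef_pos: [0.6121, -0.0408, 0.2996]
eef_rot: [-0.001, 0.997, 0.08, -0.002]
wrist_force: [-0.7, 0.0, -0.2]
opening: 0.999
grasp_force: 0.0
```

```bash
python3 -c "
from h import *
plan((.612,-.042,.253,.16))"
```

```text
now [ 0.6121 -0.0408  0.2996] phi 0.161 t 17.6 F [-0.7  0.  -0.2] open 85.3 q6 1.15
dx -0.3 dy 1.1 dz 46.6 turn 0.001
```

Down, grip, lift 17, slide out (84→~255: 165 mm).

>>> servo_tool(commands=[[[0, 1, 18], 0, 85], [[0, 0, 18], 0, 85], [[0, 0, 10], 0, 85], [[0, 0, 0], 0, 60], [[0, 0, 0], 0, 45], [[0, 0, 0], 0, 30], [[0, 0, 0], 0, 10], [[0, 0, 0], 0, 10], [[0, 0, 0], 0, 10], [[0, 0, 0], 0, 10], [[0, 0, -6], 0, 10], [[0, 0, -6], 0, 10], [[0, 0, -5], 0, 10], [[0, 0, 0], 0, 10]])

```text
time_s: 19.35
eef_pos: [0.6136, -0.0429, 0.2738]
eef_rot: [0.0, 0.997, 0.08, 0.0]
wrist_force: [-0.3, 0.2, -1.1]
opening: 0.32
grasp_force: 59.0
```

>>> servo_tool(commands=[[[-6, 0, 0], 0, 10], [[-12, 0, 0], 0, 10], [[-15, 0, 0], 0, 10], [[-15, 0, 0], 0, 10], [[-15, 0, 0], 0, 10], [[-15, 0, 0], 0, 10], [[-15, 0, 0], 0, 10], [[-15, 0, 0], 0, 10], [[-15, 0, 0], 0, 10], [[-15, 0, 0], 0, 10], [[-15, 0, 0], 0, 10], [[-10, 0, 0], 0, 10], [[-6, 0, 0], 0, 10], [[0, 0, 0], 0, 10]])

```text
time_s: 21.1
eef_pos: [0.4464, -0.0698, 0.2734]
eef_rot: [0.0, 0.997, 0.08, 0.0]
wrist_force: [0.1, -0.2, -2.0]
opening: 0.318
grasp_force: 59.0
```

```bash
python3 -c "
from h import *
plan((.44,-.069,.46,-.068),(.433,.278,.46,-.068)); c=cam('side'); save(c,'f.png',(225,120,385,240),5)"
```

```text
now [ 0.4464 -0.0698  0.2734] phi 0.159 t 21.1 F [ 0.1 -0.2 -2. ] open 27.2 q6 0.99
dx -6.2 dy -1.8 dz -186.6 turn 0.227
dx -30.6 dy -345.7 dz -0.0 turn -0.000
```

View pics/f.png

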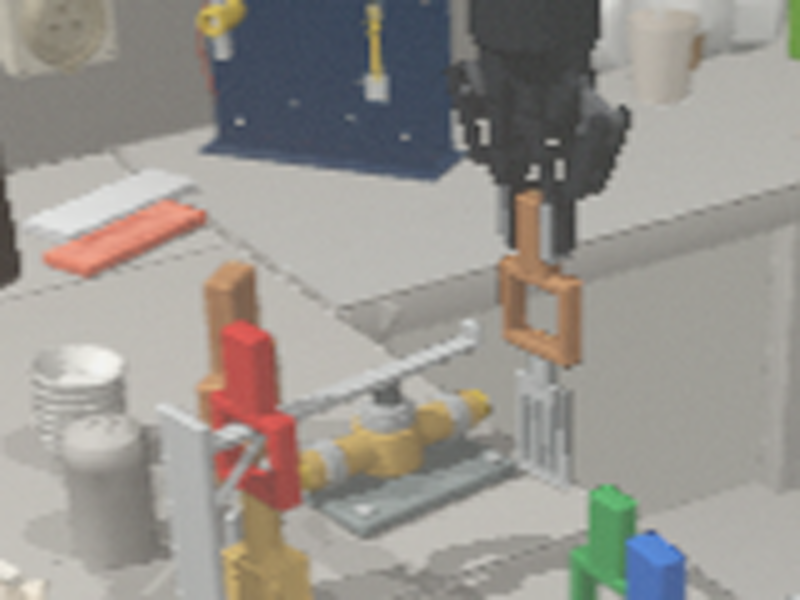

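The turner is out in the gripper, at about (535,300), and only the red key stays on the hook, at (250,400).

>>> servo_tool(commands=[[[0, 0, -20], 0, 10], [[0, 0, -35], 0, 10], [[0, 0, -40], 0, 10], [[0, 0, -40], 0, 10], [[0, 0, -35], 0, 10], [[0, 0, -17], 0, 10], [[0, 0, 0], 0.113, 10], [[0, 0, 0], 0.114, 10], [[-2, -15, 0], 0, 10], [[-3, -30, 0], 0, 10], [[-4, -40, 0], 0, 10], [[-4, -40, 0], 0, 10], [[-4, -40, 0], 0, 10], [[-4, -40, 0], 0, 10], [[-4, -40, 0], 0, 10], [[-4, -40, 0], 0, 10], [[-3, -30, 0], 0, 10], [[-2, -20, 0], 0, 10], [[-2, -11, 0], 0, 10], [[0, 0, 0], 0, 10]])

```text
time_s: 23.65
eef_pos: [0.4333, 0.2786, 0.4599]
eef_rot: [0.0, 0.999, -0.032, -0.0]
wrist_force: [-0.4, -0.6, -0.2]
opening: 0.313
grasp_force: 59.2
```

```bash
python3 -c "
from h import *
plan((.433,.278,.273,-.068),(.538,.2707,.273,-.068))"
```

```text
now [0.4333 0.2786 0.4599] phi -0.065 t 23.65 F [-0.4 -0.6 -0.2] open 26.7 q6 1.98
dx -0.3 dy 0.6 dz 186.9 turn 0.003
dx 105.3 dy 0.1 dz -0.0 turn -0.000
```

>>> servo_tool(commands=[[[0, 0, 15], 0.003, 10], [[0, 0, 30], 0, 10], [[0, 0, 35], 0, 10], [[0, 0, 35], 0, 10], [[0, 0, 30], 0, 10], [[0, 0, 25], 0, 10], [[0, 0, 12], 0, 10], [[0, 0, 5], 0, 10], [[0, 0, 0], 0, 10], [[0, 0, 0], 0, 10]])

```text
time_s: 24.9
eef_pos: [0.4344, 0.2781, 0.2743]
eef_rot: [-0.0, 0.999, -0.035, 0.001]
wrist_force: [-0.1, -0.0, -0.4]
opening: 0.321
grasp_force: 59.3
```

```bash
python3 -c "
from h import *
plan((.538,.2707,.273,-.068));c=cam('side'); save(c,'g.png',(280,180,440,300),5)
W=c['W'];hsv=cv2.cvtColor(c['color'],cv2.COLOR_RGB2HSV).astype(int)
m=(hsv[...,0]>5)&(hsv[...,0]<18)&(hsv[...,1]>100)&(abs(W[...,0]-.433)<.06)&(abs(W[...,1]-.278)<.06);print(W[m].mean(0),W[m].min(0),W[m].max(0))"
```

```text
now [0.4344 0.2781 0.2743] phi -0.07 t 24.9 F [-0.1 -0.  -0.4] open 27.4 q6 1.98
dx 103.9 dy 0.1 dz 1.3 turn -0.002
[0.43864096 0.28287493 0.22825114] [0.42672039 0.25092678 0.19041332] [0.4460814  0.3103302  0.28459581]
```

View pics/g.png

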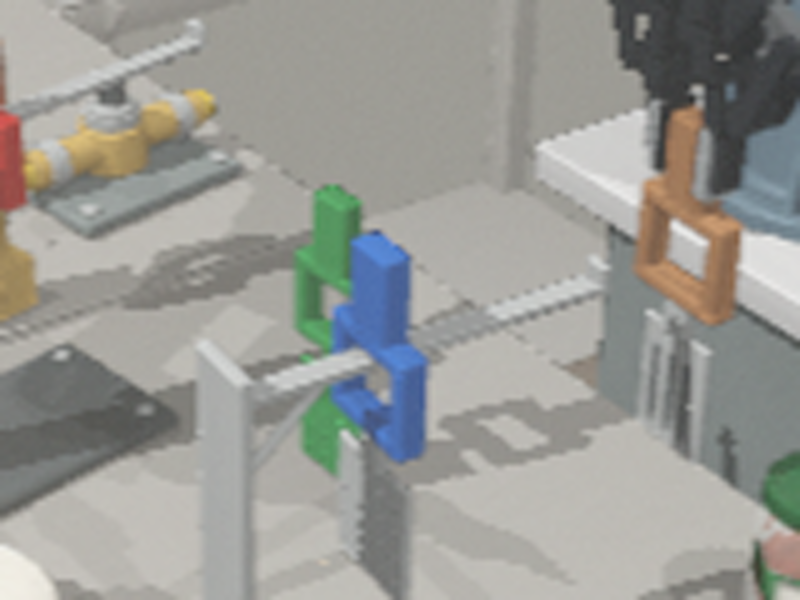

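The turner is lined up in front of the spare hook just as the grater was, with its loop at (690,250). The grater hangs steady at (375,350).

>>> servo_tool(commands=[[[6, 0, 0], 0, 10], [[12, 0, 0], 0, 10], [[15, 0, 0], 0, 10], [[15, 0, 0], 0, 10], [[15, 0, 0], 0, 10], [[15, 0, 0], 0, 10], [[14, 0, 0], 0, 10], [[8, 0, 0], 0, 10], [[4, 0, 0], 0, 10], [[0, 0, 6], 0, 10], [[0, 0, 6], 0, 10], [[0, 0, 4], 0, 10], [[0, 0, 2], 0, 10], [[0, 0, 0], 0, 10]])

```text
time_s: 26.7
eef_pos: [0.5373, 0.2708, 0.2571]
eef_rot: [-0.0, 0.999, -0.035, 0.0]
wrist_force: [-5.0, -1.3, 9.0]
opening: 0.318
grasp_force: 60.3
```

>>> servo_tool(commands=[[[0, 0, 0], 0, 40], [[0, 0, 0], 0, 60], [[0, 0, 0], 0, 85], [[0, 0, 0], 0, 85], [[0, 0, 0], 0, 85], [[0, 0, -10], 0, 85], [[0, 0, -25], 0, 85], [[0, 0, -35], 0, 85], [[0, 0, -35], 0, 85], [[0, 0, -10], 0, 85], [[0, 0, 0], -0.115, 85], [[0, 0, 0], -0.115, 85], [[0, 0, 0], 0, 85]])

```text
time_s: 28.32
eef_pos: [0.5373, 0.2706, 0.3693]
eef_rot: [0.0, 0.997, 0.079, -0.001]
wrist_force: [-0.6, 0.2, -0.2]
opening: 0.996
grasp_force: 0.0
```

```bash
python3 - <<'E'
from h import *
plan((.653,-.038,.369,.16),(.653,-.038,.253,.16)); T=cam('top'); S=cam('side')
np.savez("top1.npz",**T);np.savez("side1.npz",**S)
a=S["color"][180:300,225:385][:,:,::-1]; b=T["color"][170:320,410:490][:,:,::-1]
im=np.full((600,800,3),255,np.uint8); im[:360,:480]=cv2.resize(a,(480,360),interpolation=2); im[:600,480:]=cv2.resize(b,(320,600),interpolation=2)
cv2.imwrite("pics/h.png",im)
import meas
try: meas.run(T,S)
except Exception as e: print(e)
E
```

```text
now [0.5373 0.2706 0.3693] phi 0.159 t 28.325 F [-0.6  0.2 -0.2] open 85.0 q6 1.68
dx 65.5 dy 323.0 dz 0.3 turn -0.001
dx 0.0 dy 0.0 dz 116.0 turn -0.000
top red 49 (array([652.6, -38.6]), array([14.7, 26.5]), 10.4) z [0.2666 0.2687 0.2747]
top bar y at .5/.6/.69 [-0.0621 -0.0453 -0.0302] yaw 0.166 xmin 0.495
top upright 45 (array([696.4, -29.9]), array([ 9.8, 37.2]), 9.0) z [0.2317 0.2338 0.2371]
top bar y at .5/.6/.69 [0.2744 0.2657 0.258 ] yaw -0.086 xmin 0.493
top upright 43 (array([686.4, 259.2]), array([39.3,  8.5]), 83.5) z [0.2316 0.2347 0.2374]
top pipe 316 (array([ 432.2, -281.1]), array([174.2,  36.1]), 7.9) z [0.033  0.0421 0.0496]
top plate 1322 (array([ 469.2, -330.4]), array([231.7, 268.1]), 85.9) z [0.0077 0.0119 0.0173]
top tip 34 (array([ 507.8, -354.1]), array([ 34.4, 220. ]), 41.9) z [0.0764 0.0791 0.0871]
top collar 158 (array([ 511.4, -358.5]), array([ 49.2, 251.1]), 45.2) z [0.0564 0.0594 0.0636]
top green 213 (array([506.1,  93.8]), array([14.1, 54.5]), 4.0) z [0.0363 0.1382 0.1869]
side red 14 (array([653.9, -33.6]), array([22.3, 10.5]), 85.1) z [0.2662 0.2669 0.2678]
side bar y at .5/.6/.69 [-0.0601 -0.0434 -0.0284] yaw 0.166 xmin 0.498
side upright 23 (array([698.7, -26. ]), array([ 8.9, 41.1]), 11.2) z [0.2314 0.2325 0.2342]
side bar y at .5/.6/.69 [0.2751 0.268  0.2616] yaw -0.071 xmin 0.484
side upright 38 (array([687.8, 260.6]), array([41. ,  6.6]), 83.4) z [0.2314 0.2325 0.2345]
side pipe 52 (array([ 430.4, -278.3]), array([168.2,  26.4]), 4.2) z [0.0272 0.0354 0.0414]
side plate 310 (array([ 435.7, -282.5]), array([145.7, 117.1]), 4.9) z [0.0073 0.0096 0.0168]
side collar 47 (array([ 514.6, -356.6]), array([ 46.4, 245.4]), 44.2) z [0.0563 0.0587 0.0633]
side green 265 (array([510.2,  92.4]), array([48.5, 18.1]), 88.6) z [0.0286 0.1411 0.1819]
```

View pics/h.png

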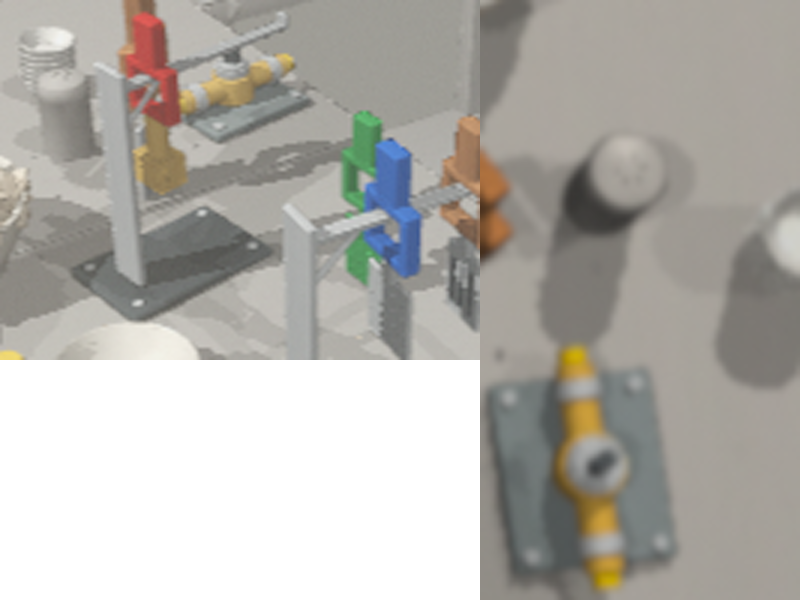

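Both utensils hang on the spare hook, at (390,210) and (460,180) in the left crop. The valve has been knocked to about x = 0.43, y = −0.28; its spindle is at (600,462) in the right crop, about 0.3 rad off across. Next I'll fetch the key.

>>> servo_tool(commands=[[[3, 15, 0], 0, 85], [[6, 28, 0], 0, 85], [[7, 36, 0], 0, 85], [[8, 40, 0], 0, 85], [[8, 41, 0], 0, 85], [[8, 41, 0], 0, 85], [[8, 40, 0], 0, 85], [[7, 36, 0], 0, 85], [[6, 28, 0], 0, 85], [[4, 18, 0], 0, 85], [[0, 0, 0], 0, 85], [[0, 0, 15], 0, 85], [[0, 0, 30], 0, 85], [[0, 0, 20], 0, 85], [[0, 0, 0], 0, 85]])

```text
time_s: 30.3
eef_pos: [0.6519, -0.0368, 0.3026]
eef_rot: [-0.001, 0.997, 0.08, -0.002]
wrist_force: [-0.5, 1.2, -1.1]
opening: 1.001
grasp_force: 0.0
```

```bash
python3 - <<'E'
from h import *
plan((.653,-.038,.253,.16))
T=dict(np.load("top1.npz"));S=dict(np.load("side1.npz"))
# valve pose by projecting model
import scipy.optimize as so
for C in(T,S):
    W=C["W"];x,y,z=W[...,0],W[...,1],W[...,2];hsv=cv2.cvtColor(C["color"],cv2.COLOR_RGB2HSV).astype(int)
    near=np.hypot(x-.432,y+.281)<.04
    for lo,hi in((.055,.065),(.066,.095)):
        m=near&(z>lo)&(z<hi); print(m.sum(),np.median(W[m],0).round(4), W[m].mean(0).round(4), ((W[m].min(0)+W[m].max(0))/2).round(4))
    m=near&(z>.055)&(hsv[...,2]<90); Q=W[m];
    if len(Q)>5:
        e,V=np.linalg.eigh(np.cov(Q[:,:2].T)); print("dark",len(Q),Q.mean(0).round(4),np.arctan2(V[1,1],V[0,1]).round(3),np.sqrt(e).round(4),Q[:,2].round(3))
    p=(np.hypot(x-.432,y+.281)<.13)&(abs(z-.012)<.004)&(hsv[...,1]<70); 
    print("plate",p.sum(),cv2.minAreaRect((W[p][:,:2]*1000).astype(np.float32)))
E
```

```text
now [ 0.6519 -0.0368  0.3026] phi 0.161 t 30.3 F [-0.5  1.2 -1.1] open 85.5 q6 1.17
dx 0.9 dy 1.4 dz 49.6 turn 0.001
101 [ 0.4299 -0.2853  0.0587] [ 0.431  -0.287   0.0591] [ 0.4335 -0.2883  0.0601]
36 [ 0.4326 -0.2864  0.0789] [ 0.4328 -0.2875  0.0785] [ 0.432  -0.2891  0.0772]
dark 14 [ 0.4282 -0.2843  0.0766] 2.512 [0.0022 0.0031] [0.082 0.079 0.08  0.088 0.079 0.072 0.081 0.087 0.065 0.079 0.079 0.078
 0.059 0.064]
plate 1068 ((440.0405578613281, -294.62384033203125), (242.2747039794922, 198.7265625), 54.54767608642578)
34 [ 0.4379 -0.2809  0.0574] [ 0.4369 -0.282   0.0583] [ 0.4368 -0.2844  0.0601]
12 [ 0.4363 -0.2814  0.0694] [ 0.4343 -0.2812  0.0701] [ 0.4343 -0.2815  0.0708]
plate 230 ((433.9744873046875, -284.987548828125), (137.34910583496094, 119.86902618408203), 7.918657302856445)
```

>>> servo_tool(commands=[[[1, 1, 18], 0, 85], [[0, 0, 18], 0, 85], [[0, 0, 13], 0, 85], [[0, 0, 0], 0, 60], [[0, 0, 0], 0, 45], [[0, 0, 0], 0, 30], [[0, 0, 0], 0, 10], [[0, 0, 0], 0, 10], [[0, 0, 0], 0, 10], [[0, 0, 0], 0, 10], [[0, 0, -6], 0, 10], [[0, 0, -6], 0, 10], [[0, 0, -5], 0, 10], [[0, 0, 0], 0, 10]])

```text
time_s: 32.05
eef_pos: [0.6545, -0.0388, 0.2737]
eef_rot: [0.0, 0.997, 0.08, 0.0]
wrist_force: [-0.6, -0.3, -2.6]
opening: 0.316
grasp_force: 59.0
```

```bash
cat > vfit.py <<'E'
from h import *
import scipy.optimize as so
# fit valve plate (top z=.012, 120x140) to image by colour: project plate outline; maximise gradient
def proj(C,P):
    Q=P@C["R"].T+C["t"]; return np.stack([Q[:,0]/Q[:,2]*C["fx"]+C["cx"],Q[:,1]/Q[:,2]*C["fy"]+C["cy"]],1)
def fit(C,x0):
    """maximise: pixels inside the plate outline close to saturated-or-dark vs. the table; uses silhouette IoU with 'not table' colour"""
    g=cv2.GaussianBlur(C["color"],(3,3),0).astype(float)
    gx=[cv2.Sobel(g[...,k],cv2.CV_64F,1,0) for k in range(3)];gy=[cv2.Sobel(g[...,k],cv2.CV_64F,0,1) for k in range(3)]
    mag=np.sqrt(sum(a*a for a in gx)+sum(a*a for a in gy)); mag=np.minimum(mag,200)
    t=np.linspace(-1,1,60)
    E=np.vstack([np.stack([.06*t,s*.07+0*t],1) for s in(-1,1)]+[np.stack([s*.06+0*t,.07*t],1) for s in(-1,1)])
    def cost(p):
        c,s=np.cos(p[2]),np.sin(p[2]); P=np.c_[p[0]+c*E[:,0]-s*E[:,1],p[1]+s*E[:,0]+c*E[:,1],np.full(len(E),.012)]
        uv=proj(C,P).astype(np.float32); return -cv2.remap(mag.astype(np.float32),uv[:,:1],uv[:,1:],1).mean()
    best=so.differential_evolution(cost,[(x0[0]-.025,x0[0]+.025),(x0[1]-.025,x0[1]+.025),(x0[2]-.2,x0[2]+.2)],seed=1,maxiter=60)
    return best.x.round(4),best.fun
if __name__=="__main__":
    plan()
    for n in("top1.npz","side1.npz"): print(n,fit(dict(np.load(n)),(.433,-.285,.14-np.pi/2)))
    C=dict(np.load("top1.npz")); save(C,"i.png",(425,255,465,290),18)
    print(proj(C,np.array([[.433,-.285,.083],[.433,-.285,.06]])), proj(C,np.array([[.433+.02*np.cos(a),-.285+.02*np.sin(a),.083] for a in (1.71,2.01,2.31)])))
E
python3 vfit.py
```

```text
now [ 0.6545 -0.0388  0.2737] phi 0.16 t 32.05 F [-0.6 -0.3 -2.6] open 27.0 q6 1.17
top1.npz (array([ 0.427 , -0.2847, -1.4257]), np.float64(-129.6875762939453))
side1.npz (array([ 0.42  , -0.2672, -1.4045]), np.float64(-154.52774047851562))
[[440.0593095  284.2792495 ]
 [438.09272308 285.06753664]] [[432.95000175 285.12313403]
 [433.59894033 287.19626403]
 [434.82672753 289.0110546 ]]
```

View pics/i.png

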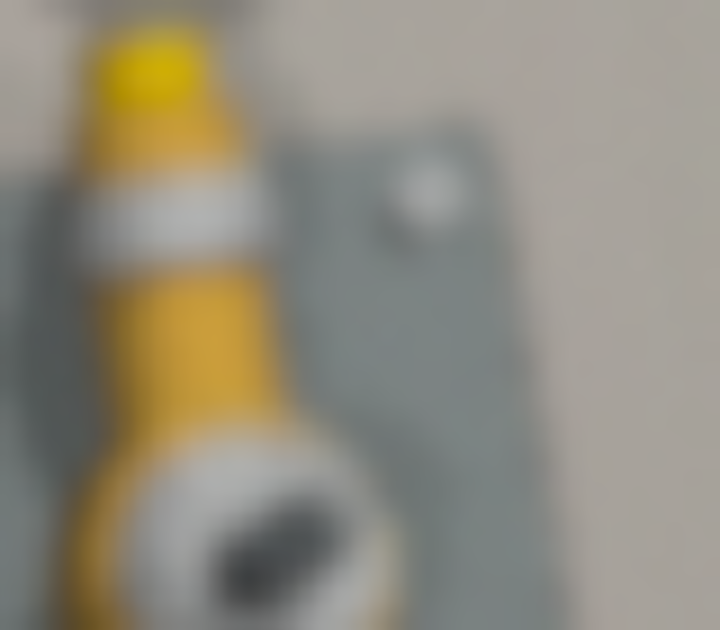

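The crop shows the collar centred at about (257,562) and the dark spindle along (215,590)–(345,510). That puts it at x ≈ 0.4315, y ≈ −0.2855 with its long side at about 2.1 rad. Now I'll slide the key out.

>>> servo_tool(commands=[[[-6, 0, 0], 0, 10], [[-12, 0, 0], 0, 10], [[-15, 0, 0], 0, 10], [[-15, 0, 0], 0, 10], [[-15, 0, 0], 0, 10], [[-15, 0, 0], 0, 10], [[-15, 0, 0], 0, 10], [[-15, 0, 0], 0, 10], [[-15, 0, 0], 0, 10], [[-15, 0, 0], 0, 10], [[-15, 0, 0], 0, 10], [[-15, 0, 0], 0, 10], [[-15, 0, 0], 0, 10], [[-15, 0, 0], 0, 10], [[-12, 0, 0], 0, 10], [[-6, 0, 0], 0, 10], [[0, 0, 0], 0, 10]])

```text
time_s: 34.17
eef_pos: [0.4409, -0.0732, 0.2734]
eef_rot: [0.0, 0.997, 0.08, 0.0]
wrist_force: [-0.4, 0.0, -2.2]
opening: 0.313
grasp_force: 59.1
```

```bash
cat > key.py <<'E'
from h import *
def key():
    o,p,f=state(); out={}
    for n in("side","top"):
        C=cam(n); W=C["W"];hsv=cv2.cvtColor(C["color"],cv2.COLOR_RGB2HSV).astype(int);H,Sa=hsv[...,0],hsv[...,1]
        d=W-p; b=(np.hypot(d[...,0],d[...,1])<.06)&(d[...,2]<.02)&(d[...,2]>-.19)
        L=np.stack([d[...,0]*np.cos(f)+d[...,1]*np.sin(f),d[...,0]*np.sin(f)-d[...,1]*np.cos(f),d[...,2]],-1)
        r=b&((H<5)|(H>174))&(Sa>140)
        y=b&(H>12)&(H<30)&(Sa>90)&(W[...,2]>p[2]-.175)
        for l,m in(("red",r),("gold",y)):
            if m.sum()>5: print(n,l,m.sum(),"tool x,y,up",np.percentile(L[m]*1000,[2,50,98],axis=0).round(1).tolist())
        out[n]=C
    return out
E
python3 - <<'E'
from key import *
plan((.4315,-.2855,.30,.51))
key()
E
```

```text
now [ 0.4409 -0.0732  0.2734] phi 0.159 t 34.175 F [-0.4  0.  -2.2] open 26.8 q6 0.98
dx -43.0 dy 208.1 dz -26.6 turn -0.351
side red 234 tool x,y,up [[-6.3, -30.6, -83.7], [5.5, -2.3, -42.0], [9.4, 24.1, 8.5]]
side gold 239 tool x,y,up [[-13.7, -22.5, -156.7], [8.2, -9.6, -130.1], [17.7, 13.5, -90.5]]
top red 19 tool x,y,up [[-10.0, -28.1, -78.7], [-6.6, -22.7, -32.6], [-2.2, -7.2, -2.2]]
top gold 69 tool x,y,up [[-17.2, -20.2, -148.8], [-13.1, -5.2, -126.0], [-5.9, 16.7, -84.7]]
```

>>> servo_tool(commands=[[[0, 0, -12], 0, 10], [[0, 0, -15], 0, 10], [[-3, 14, 0], 0, 10], [[-5, 26, 0], 0, 10], [[-7, 32, 0], 0, 10], [[-7, 34, 0], 0, 10], [[-7, 34, 0], 0, 10], [[-6, 30, 0], 0, 10], [[-5, 24, 0], 0, 10], [[-3, 14, 0], 0, 10], [[0, 0, 0], -0.1, 10], [[0, 0, 0], -0.15, 10], [[0, 0, 0], -0.1, 10], [[0, 0, 0], 0, 10], [[0, 0, 0], 0, 10]])

```text
time_s: 36.15
eef_pos: [0.4318, -0.2851, 0.3003]
eef_rot: [-0.0, 0.968, 0.251, 0.0]
wrist_force: [0.0, -0.2, -1.8]
opening: 0.319
grasp_force: 59.6
```

```bash
python3 - <<'E'
from key import *
plan((.4315,-.2855,.25,.51))
o=key()
im=np.zeros((600,800,3),np.uint8)
a=o["side"]["color"][140:240,240:340][:,:,::-1]; b=o["top"]["color"][240:320,410:470][:,:,::-1]
im[:400,:400]=cv2.resize(a,(400,400),interpolation=2); im[:533,400:800]=cv2.resize(b,(400,533),interpolation=2)
cv2.imwrite("pics/j.png",im)
E
```

```text
now [ 0.4318 -0.2851  0.3003] phi 0.508 t 36.15 F [ 0.  -0.2 -1.8] open 27.3 q6 0.25
dx -0.4 dy 0.2 dz 50.3 turn -0.002
side red 210 tool x,y,up [[-2.9, -29.3, -84.1], [5.3, -1.0, -38.8], [11.0, 25.9, 9.0]]
side gold 199 tool x,y,up [[-14.6, -21.0, -157.5], [9.0, -7.8, -131.9], [19.3, 14.8, -89.3]]
```

View pics/j.png

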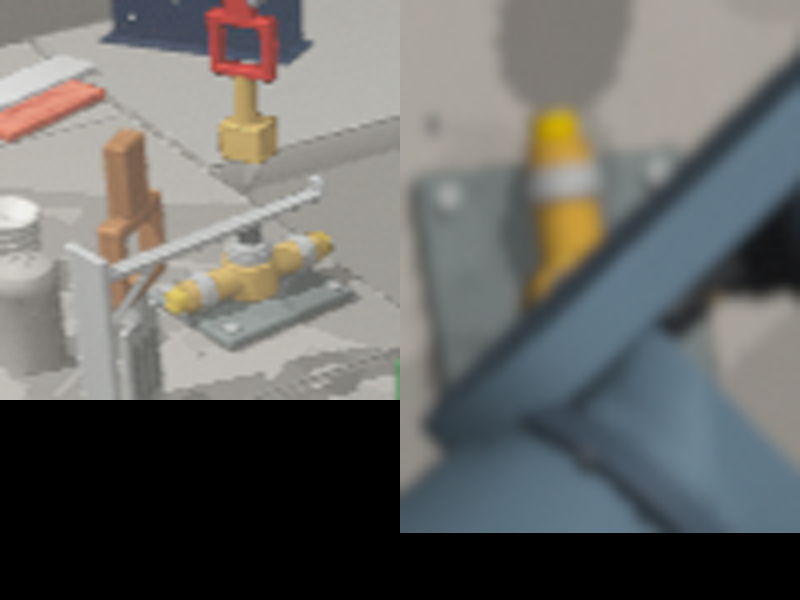

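The key hangs straight above the spindle: in the side view the socket is at (248,140) and the spindle at (250,235). The top view is hidden by the arm. I'll go down and feel for it.

>>> servo_tool(commands=[[[0, 0, 10], 0, 10], [[0, 0, 15], 0, 10], [[0, 0, 15], 0, 10], [[0, 0, 10], 0, 10], [[0, 0, 6], 0, 10], [[0, 0, 2], 0, 10], [[0, 0, 2], 0, 10], [[0, 0, 2], 0, 10], [[0, 0, 0], 0, 10]])

```text
time_s: 37.38
eef_pos: [0.4317, -0.2853, 0.2383]
eef_rot: [0.0, 0.968, 0.252, 0.0]
wrist_force: [-0.1, -0.0, -3.3]
opening: 0.318
grasp_force: 59.6
```

>>> servo_tool(commands=[[[0, 0, 1], 0, 10], [[0, 0, 1], 0, 10], [[0, 0, 1], 0, 10], [[0, 0, 1], 0, 10], [[0, 0, 0], 0, 10]])

```text
time_s: 38.0
eef_pos: [0.4319, -0.2854, 0.2352]
eef_rot: [0.0, 0.968, 0.252, 0.0]
wrist_force: [-1.8, 2.0, 3.7]
opening: 0.32
grasp_force: 60.7
```

>>> servo_tool(commands=[[[0, 0, 1], 0, 10], [[0, 0, 0], -0.03, 10], [[0, 0, 0], -0.03, 10], [[0, 0, 0], -0.03, 10], [[0, 0, 0], -0.03, 10], [[0, 0, 0], 0, 10]])

```text
time_s: 38.75
eef_pos: [0.4322, -0.286, 0.2349]
eef_rot: [0.001, 0.951, 0.31, 0.0]
wrist_force: [-1.7, 0.4, 8.1]
opening: 0.319
grasp_force: 61.0
```

```bash
python3 -c "
from h import *
plan();print(state()[0]['torque'])"
```

```text
now [ 0.4322 -0.286   0.2349] phi 0.63 t 38.75 F [-1.7  0.4  8.1] open 27.3 q6 0.13
[0.20764523 0.48163604 0.01166552]
```

>>> servo_tool(commands=[[[0, 0, -2], 0.06, 10], [[0, 0, -1], 0.06, 10], [[1, 0, 0], 0, 10], [[1, 0, 0], 0, 10], [[1, 0, 0], 0, 10], [[1, 0, 0], 0, 10], [[0, 0, 0], 0, 10]])

```text
time_s: 39.62
eef_pos: [0.4353, -0.2833, 0.2362]
eef_rot: [-0.0, 0.968, 0.252, -0.0]
wrist_force: [-0.4, -0.4, -2.4]
opening: 0.319
grasp_force: 59.6
```

>>> servo_tool(commands=[[[-2, 0, 0], 0, 10], [[-2, 0, 0], 0, 10], [[-1, 0, 0], 0, 10], [[-1, 0, 0], 0, 10], [[-1, 0, 0], 0, 10], [[-1, 0, 0], 0, 10], [[0, 0, 0], 0, 10]])

```text
time_s: 40.5
eef_pos: [0.4286, -0.2872, 0.2363]
eef_rot: [0.0, 0.968, 0.252, 0.0]
wrist_force: [4.7, 1.4, -3.7]
opening: 0.314
grasp_force: 59.4
```

>>> servo_tool(commands=[[[2, 0, 0], 0, 10], [[2, 0, 0], 0, 10], [[0, 1, 0], 0, 10], [[0, 1, 0], 0, 10], [[0, 1, 0], 0, 10], [[0, 1, 0], 0, 10], [[0, 0, 0], 0, 10]])

```text
time_s: 41.38
eef_pos: [0.4337, -0.2889, 0.2363]
eef_rot: [0.0, 0.968, 0.252, -0.0]
wrist_force: [-0.2, -0.6, -2.7]
opening: 0.319
grasp_force: 59.5
```

>>> servo_tool(commands=[[[0, -2, 0], 0, 10], [[0, -2, 0], 0, 10], [[0, -1, 0], 0, 10], [[0, -1, 0], 0, 10], [[0, -1, 0], 0, 10], [[0, -1, 0], 0, 10], [[0, 0, 0], 0, 10]])

```text
time_s: 42.25
eef_pos: [0.4303, -0.2827, 0.2368]
eef_rot: [0.001, 0.968, 0.252, 0.001]
wrist_force: [2.7, -4.3, -5.1]
opening: 0.318
grasp_force: 59.5
```

>>> servo_tool(commands=[[[0, 3, 0], 0, 10], [[0, 3, 0], 0, 10], [[0, 2, 0], 0, 10], [[0, 1, 0], 0, 10], [[0, 1, 0], 0, 10], [[0, 1, 0], 0, 10], [[0, 0, 0], 0, 10]])

```text
time_s: 43.12
eef_pos: [0.435, -0.2912, 0.2362]
eef_rot: [-0.0, 0.968, 0.252, -0.0]
wrist_force: [-0.5, 1.0, -3.4]
opening: 0.32
grasp_force: 60.1
```

>>> servo_tool(commands=[[[0, -3, 0], 0, 10], [[0, -3, 0], 0, 10], [[2, 0, 0], 0, 10], [[2, 0, 0], 0, 10], [[1, 0, 0], 0, 10], [[1, 0, 0], 0, 10], [[0, 0, 0], 0, 10]])

```text
time_s: 44.0
eef_pos: [0.4372, -0.2834, 0.2362]
eef_rot: [0.0, 0.968, 0.252, -0.0]
wrist_force: [-2.2, -1.5, -2.4]
opening: 0.323
grasp_force: 60.0
```

```bash
python3 -c "
from h import *
plan((.4318,-.2851,.2363,.509))"
```

```text
now [ 0.4372 -0.2834  0.2362] phi 0.51 t 44.0 F [-2.2 -1.5 -2.4] open 27.6 q6 0.26
dx -5.5 dy -1.2 dz -0.1 turn 0.001
```

>>> servo_tool(commands=[[[-2.5, 0.4, 0], 0, 10], [[-2.3, 0.4, 0], 0, 10], [[0, 0, 0], 0, 10], [[0, 0, 1], 0, 10], [[0, 0, 1], 0, 10], [[0, 0, 1], 0, 10], [[0, 0, 1], 0, 10], [[0, 0, 0], 0, 10]])

```text
time_s: 45.0
eef_pos: [0.4336, -0.2862, 0.2322]
eef_rot: [-0.0, 0.968, 0.252, -0.0]
wrist_force: [0.3, 0.8, -2.5]
opening: 0.317
grasp_force: 60.0
```

```bash
python3 -c "
from h import *
plan((.4336,-.2863,.23,.509));print(state()[0]['torque'])"
```

```text
now [ 0.4336 -0.2862  0.2322] phi 0.51 t 45.0 F [ 0.3  0.8 -2.5] open 27.0 q6 0.25
dx -0.1 dy 0.1 dz 2.2 turn 0.001
[ 0.02652865 -0.04842681 -0.00834564]
```

>>> servo_tool(commands=[[[0, 0, 1.5], 0, 10], [[0, 0, 1.5], 0, 10], [[0, 0, 1.5], 0, 10], [[0, 0, 1.5], 0, 10], [[0, 0, 0], 0, 10]])

```text
time_s: 45.62
eef_pos: [0.4336, -0.2862, 0.2261]
eef_rot: [-0.0, 0.968, 0.252, -0.0]
wrist_force: [-0.1, 0.2, -1.9]
opening: 0.316
grasp_force: 60.0
```

```bash
python3 -c "
from h import *
plan((.4336,-.2863,.215,.509));print(state()[0]['torque'])"
```

```text
now [ 0.4336 -0.2862  0.2261] phi 0.51 t 45.625 F [-0.1  0.2 -1.9] open 27.0 q6 0.25
dx -0.0 dy 0.1 dz 11.1 turn 0.001
[ 0.10595005 -0.13889881  0.01226707]
```

Sliding on freely; continue to the collar.

>>> servo_tool(commands=[[[0, 0, 1.5], 0, 10], [[0, 0, 1.5], 0, 10], [[0, 0, 1.5], 0, 10], [[0, 0, 1.5], 0, 10], [[0, 0, 1.5], 0, 10], [[0, 0, 0], 0, 10]])

```text
time_s: 46.38
eef_pos: [0.4336, -0.2862, 0.2186]
eef_rot: [-0.0, 0.968, 0.252, -0.0]
wrist_force: [-0.1, 0.4, -2.6]
opening: 0.317
grasp_force: 60.1
```

>>> servo_tool(commands=[[[0, 0, 1], 0, 10], [[0, 0, 1], 0, 10], [[0, 0, 1], 0, 10], [[0, 0, 0], 0, 10]])

```text
time_s: 46.88
eef_pos: [0.434, -0.2864, 0.2175]
eef_rot: [0.0, 0.968, 0.252, 0.0]
wrist_force: [-2.4, 3.5, 8.6]
opening: 0.315
grasp_force: 61.7
```

```bash
python3 -c "
from h import *
plan((.4336,-.2863,.215,.509));print(state()[0]['torque'])"
```

```text
now [ 0.434  -0.2864  0.2175] phi 0.51 t 46.875 F [-2.4  3.5  8.6] open 26.9 q6 0.25
dx -0.3 dy -0.3 dz 2.5 turn 0.001
[ 8.72347745e-01  5.61876781e-01 -6.54157553e-04]
```

Home on the collar (17.5 mm below the shoulder contact). I'll ease the pressure and turn anticlockwise.

>>> servo_tool(commands=[[[0, 0, -1.2], 0, 10], [[0, 0, 0], -0.05, 10], [[0, 0, 0], -0.06, 10], [[0, 0, 0], -0.06, 10], [[0, 0, 0], -0.06, 10], [[0, 0, 0], -0.06, 10], [[0, 0, 0], -0.06, 10], [[0, 0, 0], -0.06, 10], [[0, 0, 0], -0.06, 10], [[0, 0, 0], -0.06, 10], [[0, 0, 0], 0, 10]])

```text
time_s: 48.25
eef_pos: [0.4341, -0.2864, 0.2175]
eef_rot: [0.001, 0.868, 0.496, 0.0]
wrist_force: [0.9, 1.7, 3.4]
opening: 0.316
grasp_force: 60.7
```

```bash
python3 -c "
from h import *
plan((.4336,-.2863,.2175,1.716));print(state()[0]['torque'])"
```

```text
now [ 0.4341 -0.2864  0.2175] phi 1.039 t 48.25 F [0.9 1.7 3.4] open 27.0 q6 -0.28
dx -0.2 dy -0.5 dz 0.0 turn -0.677
[ 0.38503513 -0.29721563 -0.09371005]
```

>>> servo_tool(commands=[[[0, 0, 0], -0.06, 10], [[0, 0, 0], -0.06, 10], [[0, 0, 0], -0.06, 10], [[0, 0, 0], -0.06, 10], [[0, 0, 0], -0.06, 10], [[0, 0, 0], -0.06, 10], [[0, 0, 0], -0.06, 10], [[0, 0, 0], -0.06, 10], [[0, 0, 0], -0.06, 10], [[0, 0, 0], -0.06, 10], [[0, 0, 0], 0, 10]])

```text
time_s: 49.62
eef_pos: [0.4337, -0.2858, 0.2176]
eef_rot: [-0.0, 0.683, 0.731, 0.0]
wrist_force: [-0.5, 4.8, 5.0]
opening: 0.317
grasp_force: 61.1
```

```bash
python3 -c "
from h import *
plan((.4336,-.2863,.2175,1.716));print(state()[0]['torque'])"
```

```text
now [ 0.4337 -0.2858  0.2176] phi 1.639 t 49.625 F [-0.5  4.8  5. ] open 27.1 q6 -0.88
dx -0.5 dy -0.1 dz 0.1 turn -0.077
[ 1.0650673   0.1564774  -0.08523555]
```

>>> servo_tool(commands=[[[0, 0, 0], -0.03, 10], [[0, 0, 0], -0.03, 10], [[0, 0, 0], -0.03, 10], [[0, 0, 0], -0.03, 10], [[0, 0, 0], 0, 10]])

```text
time_s: 50.25
eef_pos: [0.4336, -0.2857, 0.2175]
eef_rot: [-0.0, 0.638, 0.77, 0.0]
wrist_force: [-0.7, 4.3, 6.9]
opening: 0.318
grasp_force: 61.2
```

```bash
python3 -c "
from h import *
plan((.4336,-.2863,.2175,1.716));print(state()[0]['torque'])"
```

```text
now [ 0.4336 -0.2857  0.2175] phi 1.759 t 50.25 F [-0.7  4.3  6.9] open 27.1 q6 -1.0
dx -0.6 dy -0.1 dz 0.0 turn 0.043
[ 1.09279161  0.19318389 -0.17800679]
```

>>> servo_tool(commands=[[[0, 0, 0], -0.03, 10], [[0, 0, 0], -0.03, 10], [[0, 0, 0], 0, 10]])

```text
time_s: 50.62
eef_pos: [0.4336, -0.2857, 0.2175]
eef_rot: [-0.0, 0.614, 0.789, 0.0]
wrist_force: [-2.1, 3.8, 6.1]
opening: 0.318
grasp_force: 61.2
```

```bash
python3 - <<'E'
from key import *
plan((.4336,-.2863,.2175,1.716));print(state()[0]['torque'])
import vfit
c=cam("side");d=cam("top")
im=np.zeros((500,800,3),np.uint8)
im[:,:400]=cv2.resize(c["color"][160:260,240:320][:,:,::-1],(400,500),interpolation=2)
im[:,400:]=cv2.resize(d["color"][235:335,400:480][:,:,::-1],(400,500),interpolation=2)
cv2.imwrite("pics/k.png",im)
E
```

```text
now [ 0.4336 -0.2857  0.2175] phi 1.819 t 50.625 F [-2.1  3.8  6.1] open 27.2 q6 -1.06
dx -0.6 dy -0.1 dz 0.0 turn 0.103
[ 1.17252813  0.26401083 -0.17602174]
```

View pics/k.png

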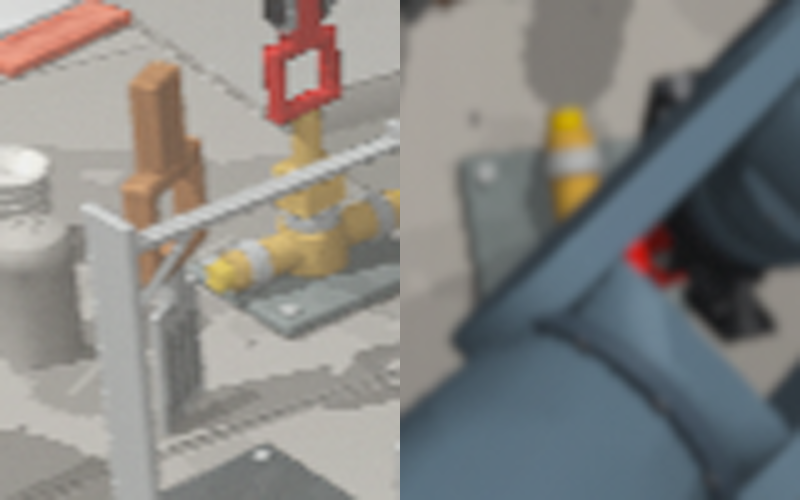

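The side view shows the socket home on the collar at (310,210). The torque is still the steady 0.18 N m of friction, so I'll go on to feel for the stop.

>>> servo_tool(commands=[[[0, 0, 0], -0.02, 10], [[0, 0, 0], -0.02, 10], [[0, 0, 0], 0, 10]])

```text
time_s: 51.1
eef_pos: [0.4335, -0.2856, 0.2175]
eef_rot: [-0.001, 0.598, 0.801, 0.0]
wrist_force: [-0.5, 5.2, 7.2]
opening: 0.311
grasp_force: 61.2
```

```bash
python3 -c "
from h import *
plan((.4336,-.2863,.2175,1.716));print(state()[0]['torque'])
import vfit
for n in('side','top'):
    c=cam(n);W=c['W'];hsv=cv2.cvtColor(c['color'],cv2.COLOR_RGB2HSV).astype(int)
    p=(np.hypot(W[...,0]-.432,W[...,1]+.285)<.11)&(abs(W[...,2]-.010)<.005)&(hsv[...,1]<70)
    print(n,p.sum(),cv2.minAreaRect((W[p][:,:2]*1000).astype(np.float32)))
"
```

```text
now [ 0.4335 -0.2856  0.2175] phi 1.858 t 51.1 F [-0.5  5.2  7.2] open 26.6 q6 -1.1
dx -0.6 dy -0.1 dz 0.0 turn 0.142
[ 1.20192129  0.37394811 -0.15444616]
side 337 ((436.50384521484375, -284.7134094238281), (139.72348022460938, 123.7980728149414), 9.266955375671387)
top 401 ((455.5110168457031, -277.7396240234375), (159.17626953125, 199.2589569091797), 5.0504560470581055)
```

>>> servo_tool(commands=[[[0, 0, 0], -0.02, 10], [[0, 0, 0], -0.02, 10], [[0, 0, 0], 0, 10]])

```text
time_s: 51.58
eef_pos: [0.4335, -0.2856, 0.2175]
eef_rot: [-0.001, 0.582, 0.813, 0.0]
wrist_force: [0.1, 4.8, 6.5]
opening: 0.321
grasp_force: 61.2
```

```bash
python3 -c "
from h import *
plan((.4336,-.2863,.2175,1.716));print(state()[0]['torque'])
"
```

```text
now [ 0.4335 -0.2856  0.2175] phi 1.898 t 51.575 F [0.1 4.8 6.5] open 27.4 q6 -1.14
dx -0.7 dy -0.1 dz 0.0 turn 0.182
[ 1.23518527  0.34863118 -0.18607547]
```

>>> servo_tool(commands=[[[0, 0, 0], -0.02, 10], [[0, 0, 0], -0.02, 10], [[0, 0, 0], 0, 10]])

```text
time_s: 51.95
eef_pos: [0.4335, -0.2856, 0.2175]
eef_rot: [-0.001, 0.566, 0.824, 0.0]
wrist_force: [-2.1, 4.0, 7.7]
opening: 0.322
grasp_force: 61.2
```

```bash
python3 -c "
from h import *
plan((.4336,-.2863,.2175,1.716));print(state()[0]['torque'])
from vfit import *
c=cam('side');print(fit(c,(.436,-.283,-1.42)))
c=dict(np.load('side1.npz'));print(fit(c,(.436,-.283,-1.42)))
"
```

```text
now [ 0.4335 -0.2856  0.2175] phi 1.939 t 51.95 F [-2.1  4.   7.7] open 27.5 q6 -1.18
dx -0.7 dy -0.1 dz 0.0 turn 0.223
[ 1.24078012  0.41072285 -0.17943689]
(array([ 0.4426, -0.2623, -1.4732]), np.float64(-159.2958526611328))
(array([ 0.4202, -0.2668, -1.4167]), np.float64(-154.57315063476562))
```

```bash
python3 - <<'E'
from h import *
o,p,f=state()
P=[];G=[];B=[]
for i in range(6):
    c=cam("side");W=c["W"];hsv=cv2.cvtColor(c["color"],cv2.COLOR_RGB2HSV).astype(int);H,Sa=hsv[...,0],hsv[...,1]
    near=np.hypot(W[...,0]-p[0],W[...,1]-p[1])<.06
    m=near&((H<5)|(H>174))&(Sa>140)&(W[...,2]>.12)
    P.append(W[m]); 
    v=(np.hypot(W[...,0]-p[0],W[...,1]-p[1])<.13)
    y=v&(H>15)&(H<32)&(Sa>110)&(W[...,2]>.02)&(W[...,2]<.056)&(np.hypot(W[...,0]-p[0],W[...,1]-p[1])>.03); G.append(W[y])
    B.append(W[v&(abs(W[...,2]-.010)<.005)&(Sa<70)])
def ang(Q):
    e,V=np.linalg.eigh(np.cov(Q[:,:2].T)); return (np.arctan2(V[1,1],V[0,1])%np.pi).round(3),np.sqrt(e).round(4)
P=np.vstack(P);G=np.vstack(G);B=np.vstack(B)
print("handle y dir",ang(P),P[:,:2].mean(0),"tool y",(f-np.pi/2)%np.pi)
print(cv2.minAreaRect((P[:,:2]*1000).astype(np.float32)))
print("pipe",ang(G),"plate",cv2.minAreaRect((B[:,:2]*1000).astype(np.float32)))
S=dict(np.load("side1.npz"));W=S["W"];hsv=cv2.cvtColor(S["color"],cv2.COLOR_RGB2HSV).astype(int);H,Sa=hsv[...,0],hsv[...,1]
r=np.hypot(W[...,0]-p[0],W[...,1]-p[1])
y=(r<.13)&(r>.03)&(H>15)&(H<32)&(Sa>110)&(W[...,2]>.02)&(W[...,2]<.056);print("before pipe",ang(W[y]))
h=r[...,None]
save(c,"l.png",(250,140,340,240),6)
E
```

```text
handle y dir (np.float64(0.354), array([0.0037, 0.021 ])) [ 0.43958909 -0.28204677] tool y 0.3675569646609935
((437.0610046386719, -284.1983642578125), (65.11426544189453, 19.001420974731445), 21.813369750976562)
pipe (np.float64(0.137), array([0.0043, 0.0692])) plate ((435.47698974609375, -286.2101135253906), (144.57484436035156, 128.22280883789062), 9.198395729064941)
before pipe (np.float64(0.144), array([0.004 , 0.0702]))
```

View pics/l.png

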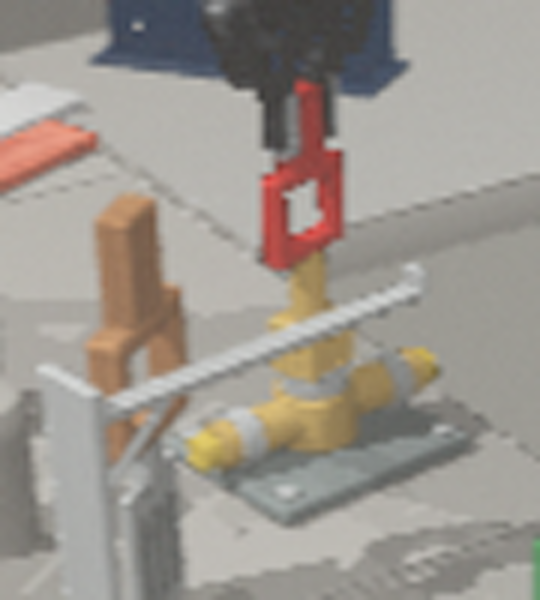

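The pipe hasn't moved (0.137 rad). The handle is at 0.36 rad, so it is past the pipe line by about the bore's play. I'll go on until the stop.

>>> servo_tool(commands=[[[0, 0, 0], -0.02, 10], [[0, 0, 0], -0.02, 10], [[0, 0, 0], 0, 10]])

```text
time_s: 52.68
eef_pos: [0.4334, -0.2856, 0.2175]
eef_rot: [-0.001, 0.549, 0.836, 0.001]
wrist_force: [-1.9, 4.9, 7.3]
opening: 0.313
grasp_force: 61.3
```

```bash
python3 -c "
from h import *
plan();print(state()[0]['torque'])
"
```

```text
now [ 0.4334 -0.2856  0.2175] phi 1.978 t 52.675 F [-1.9  4.9  7.3] open 26.7 q6 -1.22
[ 1.26663598  0.46578985 -0.34160354]
```

>>> servo_tool(commands=[[[0, 0, 0], -0.02, 10], [[0, 0, 0], -0.02, 10], [[0, 0, 0], 0, 10]])

```text
time_s: 53.05
eef_pos: [0.4334, -0.2859, 0.2176]
eef_rot: [-0.001, 0.533, 0.846, 0.0]
wrist_force: [-2.4, 3.7, 7.5]
opening: 0.321
grasp_force: 61.2
```

```bash
python3 -c "
from h import *
plan();print(state()[0]['torque'])
"
```

```text
now [ 0.4334 -0.2859  0.2176] phi 2.018 t 53.05 F [-2.4  3.7  7.5] open 27.4 q6 -1.26
[ 0.99711854  0.44841026 -0.43898615]
```

Torque has risen to 0.44 N m, so this is the stop. I'll turn back through the play only, to lie along the pipe.

>>> servo_tool(commands=[[[0, 0, -0.8], 0.03, 10], [[0, 0, 0], 0.05, 10], [[0, 0, 0], 0.05, 10], [[0, 0, 0], 0.05, 10], [[0, 0, 0], 0, 10]])

```text
time_s: 53.68
eef_pos: [0.4336, -0.2861, 0.2176]
eef_rot: [-0.0, 0.606, 0.795, 0.0]
wrist_force: [-0.8, 2.1, 1.3]
opening: 0.313
grasp_force: 60.5
```

```bash
python3 -c "
from h import *
plan();print(state()[0]['torque'])
"
```

```text
now [ 0.4336 -0.2861  0.2176] phi 1.839 t 53.675 F [-0.8  2.1  1.3] open 26.8 q6 -1.08
[ 0.61651248  0.09425279 -0.06464065]
```

>>> servo_tool(commands=[[[0, 0, 0], 0.04, 10], [[0, 0, 0], 0.04, 10], [[0, 0, 0], 0.03, 10], [[0, 0, 0], 0, 10]])

```text
time_s: 54.18
eef_pos: [0.4337, -0.2864, 0.2177]
eef_rot: [0.0, 0.649, 0.761, -0.0]
wrist_force: [-0.3, 0.9, -0.0]
opening: 0.319
grasp_force: 60.2
```

```bash
python3 -c "
from h import *
plan();print(state()[0]['torque'])
W=cam('side');S=W;W=S['W'];p=state()[1]
hsv=cv2.cvtColor(S['color'],cv2.COLOR_RGB2HSV).astype(int);H,Sa=hsv[...,0],hsv[...,1]
r=np.hypot(W[...,0]-p[0],W[...,1]-p[1])
def ang(Q):
    e,V=np.linalg.eigh(np.cov(Q[:,:2].T)); return (np.arctan2(V[1,1],V[0,1])%np.pi).round(3)
print('pipe',ang(W[(r<.13)&(r>.03)&(H>15)&(H<32)&(Sa>110)&(W[...,2]>.02)&(W[...,2]<.056)]),'handle',ang(W[(r<.06)&((H<5)|(H>174))&(Sa>140)&(W[...,2]>.12)]))
"
```

```text
now [ 0.4337 -0.2864  0.2177] phi 1.73 t 54.175 F [-0.3  0.9 -0. ] open 27.2 q6 -0.97
[ 0.23872928 -0.20994597  0.02852667]
pipe 0.135 handle 0.15
```

Torque is zero, in the play, with the handle along the pipe. Release and withdraw.

>>> servo_tool(commands=[[[0, 0, 0], 0, 27], [[0, 0, 0], 0, 30], [[0, 0, 0], 0, 40], [[0, 0, 0], 0, 60], [[0, 0, 0], 0, 75], [[0, 0, 0], 0, 75], [[0, 0, -5], 0, 75], [[0, 0, -15], 0, 75], [[0, 0, -30], 0, 75], [[0, 0, -30], 0, 75], [[0, 0, -30], 0, 75], [[0, 0, -30], 0, 75], [[0, 0, 0], 0, 75]])

```text
time_s: 55.85
eef_pos: [0.4346, -0.2872, 0.3618]
eef_rot: [0.003, 0.649, 0.761, -0.0]
wrist_force: [0.2, -0.6, 0.6]
opening: 0.878
grasp_force: 0.0
```

>>> servo_tool(commands=[[[0, -20, 0], 0, 75], [[0, -35, 0], 0, 75], [[0, -35, 0], 0, 75], [[0, -35, 0], 0, 75], [[0, -20, 0], 0, 75], [[-20, 0, 0], 0, 75], [[-35, 0, 0], 0, 75], [[-40, 0, 0], 0, 75], [[-35, 0, 0], 0, 75], [[-20, 0, 0], 0, 75], [[0, 0, 0], 0, 75]])

```text
time_s: 57.22
eef_pos: [0.3128, -0.4576, 0.3559]
eef_rot: [-0.002, 0.649, 0.761, 0.001]
wrist_force: [-0.9, 0.6, 0.3]
opening: 0.879
grasp_force: 0.0
```

```bash
python3 - <<'E'
from h import *
plan(); p=(.4337,-.2864)
def ang(Q):
    e,V=np.linalg.eigh(np.cov(Q[:,:2].T)); return (np.arctan2(V[1,1],V[0,1])%np.pi).round(3)
C={}
for n in("side","top"):
    S=cam(n);C[n]=S;W=S['W'];hsv=cv2.cvtColor(S['color'],cv2.COLOR_RGB2HSV).astype(int);H,Sa=hsv[...,0],hsv[...,1]
    r=np.hypot(W[...,0]-p[0],W[...,1]-p[1]); R=(r<.06)&((H<5)|(H>174))&(Sa>140)&(W[...,2]>.12)
    G=(r<.13)&(r>.03)&(H>15)&(H<32)&(Sa>110)&(W[...,2]>.02)&(W[...,2]<.056)
    if R.sum()>9: print(n,"handle",R.sum(),ang(W[R]),W[R].max(0).round(3))
    if G.sum()>9: print(n,"pipe",ang(W[G]))
im=np.zeros((500,800,3),np.uint8)
im[:,:500]=cv2.resize(C["side"]["color"][160:320,240:400][:,:,::-1],(500,500),interpolation=2)
im[:,500:]=cv2.resize(C["top"]["color"][225:325,410:470][:,:,::-1],(300,500),interpolation=2)
cv2.imwrite("pics/m.png",im)
E
```

```text
now [ 0.3128 -0.4576  0.3559] phi 1.728 t 57.225 F [-0.9  0.6  0.3] open 75.1 q6 -1.34
side handle 170 0.174 [ 0.465 -0.271  0.228]
side pipe 0.134
top handle 251 0.149 [ 0.461 -0.277  0.234]
top pipe 0.13
```

View pics/m.png

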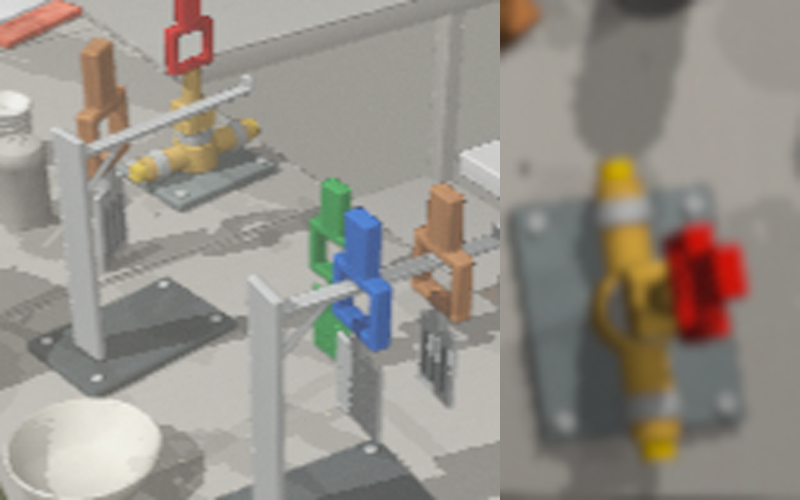

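The side view shows the key upright on the valve at (190,60), with the grater and turner on the spare hook at (362,280) and (445,250). In the top view the handle lies along the pipe: 0.15 against 0.13 rad, with its top at 0.23 m as expected. The turning torque at the stop was well above the spindle's friction, so I'm handing in.

```bash
python3 -c "
from bench import ctrl
print(ctrl.hand_in())"
```

```text
the job is handed in; nothing more can be done
None
```

The job is handed in, with no verdict returned: the grater and turner (no skimmer was there) hang on the spare hook. The key was turned anticlockwise to the stop (felt as a torque rise, since the spindle is hidden), then eased back through its play, and now stands on the valve with its handle along the pipe.

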